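Change the water filter cartridge and restock the spares

TASK

Change the water filter: turn the grey spent cartridge out of the unit's socket and put it in the green tray, then take the oldest white one, at the front of the rack by the red stop, push it down into the socket, turn it clockwise a quarter turn until it is fully locked, and after that press the green button. In the rack, pull the older cartridges forward in their order, close up to the red front stop and to one another, and stand every new cartridge from the cork mat in the row behind them, all upright on the board in the middle of the lane; this may be done before or after the button. Leave everything else on the counter where it is.

Things in the scene. Friction and masses are not known exactly. Their poses are not given: they have to be found in the camera images.
- stock_a: oldest spare, first in the rack by the red stop. White cartridge, 0.2 kg: body 52 mm across, 60 tall; on top a blue grip fin 40 long (own x), 16 thick (own y), 32 high: 92 mm in all, about in line with the lane. Two lugs along own +y and -y, square to the fin, out to 34 mm from the axis, 14 wide, 4 to 12 mm above the underside. Origin: centre of underside. A half turn makes no difference
- stock_b: Same shape as stock_a, origin under its centre. Older stock: at the start second in the rack, fin roughly along the lane
- stock_c: Same shape as stock_a, origin under its centre. Older stock: at the start third in the rack, fin roughly along the lane (absent in some runs)
- new_1: Same shape as stock_a, origin under its centre. New stock: at the start on the cork mat, fin within 35 degrees of the mat's long side (absent in some runs)
- new_2: Same shape as stock_a, origin under its centre. New stock: as new_1 (absent in some runs)
- rack: fixed wooden rack, 270 x 92 mm, origin under its centre: one lane along its x for a row of up to four. Board top 12 mm above the origin. Lane 78 mm wide between rails 12 mm high, from x = -123 mm (red front stop, 16 mm high, robot side) to +123 mm (brown rear stop). Row at the start: x about -93, -31, +31 mm. Place and yaw vary
- filter: fixed water filter unit, white box 220 x 160 mm, grey deck 88 mm above the counter. Origin: centre of its underside. The bayonet socket, ringed in blue, is 30 mm along +x from the centre; the green button 80 mm along -x. Place (left, middle or right) and yaw vary
- socket (a point): centre of the socket's rubber seat, 80 mm above the counter, where the underside comes to stand; axes of the unit. Blue ring (hole 57 mm, 8 to 16 mm above this point) with 24 mm gaps at +x and -x, by the yellow bars: insert with lugs along unit x (fin along y). Push down 4 to 8 mm, then turn clockwise seen from above a quarter turn to the stop: fin along unit x, lugs at the black bars
- seat (a joint): height of the sprung rubber seat, m: 0 free (carries 5 N), down to -0.009, 0.9 N more per mm. On the free seat the lugs are still between the ring's ends and cannot turn; 4 mm down they pass under it. Turned and let go, the seat presses the lugs up under the ring: it then reads about -0.004. Turning anticlockwise is blocked
- start (a joint): travel of the green push button on the filter unit's deck, m: 0 out, 0.006 fully in (about 5 N); it springs back
- start_top (a point): top centre of the green button; press it straight down
- mat: flat cork mat, 240 x 150 mm, 1.5 mm thick, where the new stock was put down (its long side is its own x). The cartridges on it stand at counter height. Origin: its centre at counter height
- spent: spent cartridge, same shape as stock_a but grey with black fin and lugs. At the start it sits locked in the socket (fin along unit x, underside about 4 mm below the socket point). To free it, push it about 3 mm further down, turn it anticlockwise seen from above a quarter turn, then lift. Origin: centre of its underside
- caddy: fixed green open recycling tray for spent cartridges, 150 (x) x 110 (y) x 45 mm, wall and floor 5 mm. Origin: centre of its underside. On the left or the right of the counter
- tin_1: small red tin, 60 mm across, 50 mm tall. Not part of the job: leave it alone. Origin: centre of its underside
- tin_2: small red tin, 60 mm across, 50 mm tall. Not part of the job: leave it alone. Origin: centre of its underside
- tin_3: small red tin, 60 mm across, 50 mm tall. Not part of the job: leave it alone. Origin: centre of its underside
- jar: brown jar, 80 mm across, 100 mm tall. Not part of the job: leave it alone. Origin: centre of its underside
- mug: white mug, 80 mm across, 90 mm tall. Not part of the job: leave it alone. Origin: centre of its underside
- bottle: clear bottle with blue cap, 66 mm across, 200 mm tall. Not part of the job: leave it alone. Origin: centre of its underside
Things that resemble listed ones, but are neither listed nor needed, are in the scene too. What is shaped like the spent but yellow is not meant.

How it is judged:
By the outcome, as a careful person would: the job done as asked, in the order asked, and still so for the second after the job is handed in, with the robot touching nothing.
Of stock_c, new_1, new_2 only 2 to 3 are there at a start; the rules pass over those that are not, and their reading is None.
At some moment in a run one of new_1, new_2 may be knocked a few centimetres aside while the robot is not near it.
It also fails if it takes over 192 s, if anything falls off the work surface, if the arm or the gripper's body presses on something with over 40 N, if the wrist force passes 120 N, or if a joint passes its speed limit or range.

ROBOT

A 6-joint arm with a two-finger parallel gripper is mounted at the origin on the work surface. World frame = base frame: x ahead of the robot, y to its left, z up, the work surface at z = 0. Lengths are in m, angles in rad, forces in N, time in s.
With the tool pointing down it reaches from about 0.375 to 0.975 m from the base axis. Payload 3.8 kg.
Tool frame: the origin (TCP) lies on the centre line of the jaws, within the pads' length; the fingertips stand 17 mm ahead of it and the grasp point (between the pads) lies 2 mm behind it (bot.tip_extent is the distance from the TCP to the fingertips, in m); z points along the fingers, y is the line along which they close (so a half turn about z gives the same grasp; the last joint's range is limited). The gripper opens to 85 mm and grips with 20 to 120 N. Pads are 22 mm wide; open, the fingers measure 114 mm over their backs; the gripper's body (76 mm by 85 mm) begins 54 mm behind the grasp point. The pads swing forward as they close: fully open they stand 13 mm farther back than shut.
Start: joints at [-1.289, 0.264, 1.604, -0, 1.274, -0.037], TCP at [0.212, -0.641, 0.223] pointing down, gripper open.
Joint ranges: [-2.63, 2.63], [-0.94, 2.18], [0.31, 2.57], [-1.31, 4.45], [0, 2.66], [-2.55, 2.55]. Speed limits (rad/s): [2.57, 2.57, 3.14, 3.14, 3.14, 3.14].

INTERFACE

Orientations are given as a rotation vector (axis times angle).
In Python, from workcell import readout, read_camera, finish_job, bot gives the robot as it stands.
- The arm moves only by the tool jog_arm, never from a script. Its argument "deltas" is one flat list of numbers, 7 for each row, row after row: the shift along the tool's x, y, z in m, then the turn, a rotation vector about the tool's x, y, z in degrees, then the gripper command: -1 is shut, 1 is fully open, values between are in proportion. A call has 1 to 8 rows; each row is the pose to reach, as a shift and turn from the pose commanded when the call began, along the tool's axes at that moment; what a row does not reach only later rows make up. A row lasts 1/10 s, in which the tool goes at most 50 mm and 8.59 degrees, less where a joint would pass 70% of its speed; a pose out of reach is approached as far as the arm can. A call with a gripper value outside its range is refused whole. The fingers move at their own pace and stop on an object; "squeeze" is the grip in N (left out, the last holds). Time passes only in rows, so rows that repeat a pose let the fingers close. It gives the time, the measured TCP pose, the force, the opening and the grip force at its end, in the units of the state.
- readout.read_state(): the state, without advancing time (a new reading comes with each control period).
- read_camera(name): name is "side" or "top" or "wrist"; returns a dict with "color" (400x640x3 uint8, blue, green, red), "fx", "fy", "cx", "cy" (pixels), "origin" and "attitude" of the camera in the world. Camera axes: x right, y down, z forward; pixel columns grow to the right and rows downward; lengths in m; the calibration is good to about 2 mm. A picture is of the moment at which its call begins. There is no depth.
- finish_job(): hands the job in; it is judged then, once.
The state is a dict: "time": time; "q": joint angles; "joint_vel": joint speeds; "joint_torque": joint torques, N m; "tool_pos": TCP position; "tcp_rot": TCP orientation; "wrist_force": force on the tool from outside, world axes, zero at the start; "torque": the same for the moment, N m; "width": opening from 0.0 (shut) to 1.0 (fully open); "grip_force": force on a finger pad.
Only numpy, scipy, OpenCV 4.12 (cv2) and the standard library are available. Lean on these libraries where they do the work, as an engineer would, in place of code of your own. Each camera call takes 0.05 s, during which the arm holds its last target. There are 200 camera calls.

## Working session

There is one attempt and no reset: what is moved stays moved. The work goes in short steps, Python scripts to look and compute and a tool call to move; the robot and the scene stay as the last step left them, time stands still between calls to the robot, and variables do not carry over. Pictures are saved under pics/ and viewed, at most 14 in all, crops included, and the job is handed in when it is done.

Besides the shell and the picture viewer there is one more tool, called after "Request:" in YAML: its name, and indented under it one key for each argument. jog_arm: Moves the arm, as the interface text tells. Its arguments: {"type":"object","properties":{"deltas":{"type":"array"},"squeeze":{"type":"number"}},"required":["deltas"]}

```bash
ls; mkdir -p pics
cat > h.py <<'E'
import numpy as np, cv2
from scipy.spatial.transform import Rotation as R
from workcell import readout, read_camera, finish_job, bot
def att(c):
    a=np.array(c["attitude"],float)
    return a if a.shape==(3,3) else (R.from_rotvec(a).as_matrix() if a.size==3 else R.from_quat(a).as_matrix())
def ray(c,u,v):
    d=att(c)@np.array([(u-c["cx"])/c["fx"],(v-c["cy"])/c["fy"],1.]); return np.array(c["origin"]),d
def onplane(c,u,v,z):
    o,d=ray(c,u,v); return o+d*(z-o[2])/d[2]
def proj(c,p):
    q=att(c).T@(np.array(p)-np.array(c["origin"])); return np.array([c["fx"]*q[0]/q[2]+c["cx"],c["fy"]*q[1]/q[2]+c["cy"]])
def tri(c1,p1,c2,p2):
    o1,d1=ray(c1,*p1);o2,d2=ray(c2,*p2)
    t=np.linalg.lstsq(np.c_[d1,-d2],o2-o1,rcond=None)[0]
    a=o1+d1*t[0];b=o2+d2*t[1]; return (a+b)/2,np.linalg.norm(a-b)
E
python3 - <<'E'
from h import *
for n in ("top","side","wrist"):
    c=read_camera(n); cv2.imwrite(f"pics/{n}0.png",c["color"]); print(n,{k:np.round(v,3).tolist() for k,v in c.items() if k!="color"})
    np.save(f"{n}0.npy",c,allow_pickle=True)
print(readout.read_state(),bot.tip_extent)
E
```

```text
pics
top {'fx': 461.129, 'fy': 461.129, 'cx': 322.267, 'cy': 194.764, 'origin': [0.371, 0.002, 1.41], 'attitude': [-2.113, 2.154, -0.158]}
side {'fx': 480.319, 'fy': 480.319, 'cx': 316.668, 'cy': 195.869, 'origin': [0.29, 0.848, 1.186], 'attitude': [-0.453, 2.826, -1.026]}
wrist {'fx': 358.181, 'fy': 358.181, 'cx': 318.91, 'cy': 202.937, 'origin': [0.28, -0.619, 0.372], 'attitude': [2.349, -1.699, -0.249]}
{'time': 0.15, 'q': array([-1.28889265e+00,  2.64644425e-01,  1.60505906e+00, -1.26528023e-05,
        1.27369733e+00, -3.68978822e-02]), 'joint_vel': array([-1.09003110e-05, -2.37903516e-03, -3.76643246e-03, -8.42050175e-04,
       -8.63620334e-04,  1.26425432e-03]), 'joint_torque': array([ 4.17067922e-04, -5.15904951e+01, -3.67960238e+01, -5.28609894e-05,
        8.04137875e-03,  2.08264765e-05]), 'tool_pos': array([ 0.21139828, -0.64043133,  0.22180536]), 'tcp_rot': array([-3.09999399e+00, -4.98375500e-01,  3.65718073e-04]), 'wrist_force': array([ 0.59281246, -0.60741588, -0.64959658]), 'torque': array([0.01764055, 0.00994169, 0.05027816]), 'grip_force': 0.0, 'width': 0.9980700707718542} 0.017
```

View pics/top0.png

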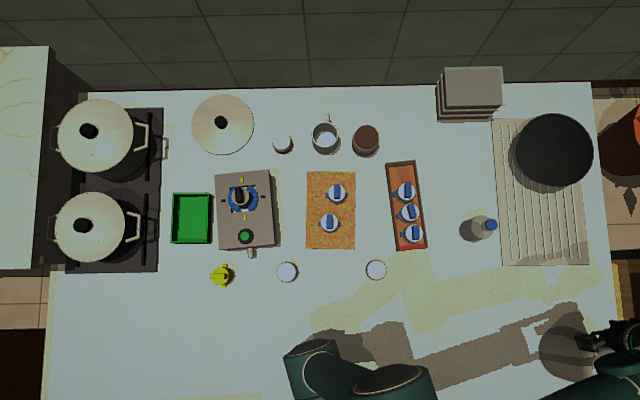

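View pics/side0.png

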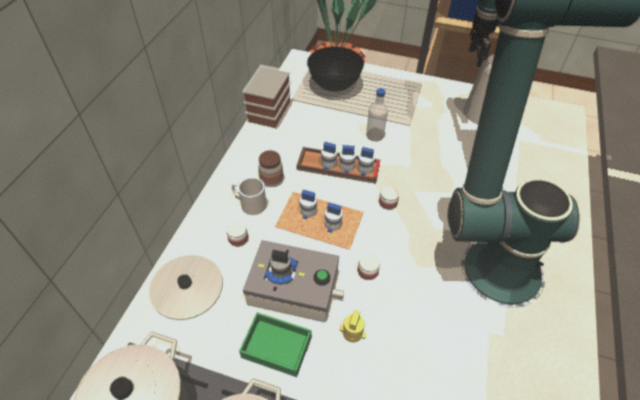

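Top view: filter unit with the black-finned spent cartridge near (243,198), button (246,236), tray (192,218). The mat's cartridges are at (337,193) and (329,222), and the rack's three at (405,191), (409,212) and (413,232), with the front stop at the bottom. The yellow decoy is at (221,274). The side view agrees, so two views of each fin are available.

Run:
```python
from h import *
C={n:np.load(f"{n}0.npy",allow_pickle=True).item() for n in("top","side")}
def blobs(c,lo,hi,amin=25,roi=None):
    hsv=cv2.cvtColor(c["color"],cv2.COLOR_BGR2HSV); m=cv2.inRange(hsv,lo,hi)
    n,l,s,ce=cv2.connectedComponentsWithStats(m)
    o=[]
    for i in range(1,n):
        if s[i,4]>=amin:
            cnt=cv2.findContours((l==i).astype(np.uint8),0,2)[0][0]; o.append((ce[i].round(1).tolist(),int(s[i,4]),[np.round(x,1).tolist() if not np.isscalar(x) else round(x,1) for x in cv2.minAreaRect(cnt)]))
    return o
for n,c in C.items():
    for name,lo,hi in(("blue",(100,130,60),(125,255,255)),("green",(50,120,50),(75,255,255)),("yellow",(24,120,120),(34,255,255)),("red",(0,170,80),(6,255,255))):
        print(n,name); [print("   ",b) for b in blobs(c,lo,hi,8)]
T,S=C["top"],C["side"]
for u,v in[(413,232),(409,212),(405,191),(337,193),(329,222)]: print(onplane(T,u,v,.09).round(3))
for u,v in[(243,198),(246,236)]: print(onplane(T,u,v,.1).round(3))
```

```text
top blue
    ([408.0, 189.4], 67, [[408.0, 189.5], [13.0, 4.0], 90.0])
    ([252.4, 197.7], 141, [[252.2, 197.4], [25.1, 9.6], 87.1])
    ([337.0, 190.8], 63, [[337.0, 191.0], [12.0, 4.0], 90.0])
    ([231.8, 201.2], 100, [[231.9, 199.5], [24.1, 8.9], 79.2])
    ([326.4, 195.2], 9, [[326.5, 195.0], [1.0, 4.0], 0.0])
    ([393.9, 193.9], 14, [[394.0, 194.0], [4.0, 2.0], 90.0])
    ([412.0, 210.7], 68, [[411.9, 210.7], [13.3, 5.1], 74.7])
    ([329.0, 221.1], 66, [[329.0, 221.5], [13.0, 4.0], 90.0])
    ([397.7, 216.1], 14, [[397.7, 216.1], [4.4, 2.5], 71.6])
    ([491.4, 224.2], 92, [[491.5, 224.0], [10.0, 9.0], 90.0])
    ([416.0, 232.0], 65, [[416.0, 232.0], [12.0, 4.0], 90.0])
    ([401.0, 234.5], 12, [[401.0, 234.5], [3.0, 2.0], 90.0])
top green
    ([191.5, 218.2], 1529, [[189.5, 217.5], [49.0, 37.0], 90.0])
    ([244.2, 235.6], 78, [[244.5, 235.5], [9.0, 9.0], 90.0])
top yellow
    ([241.0, 179.8], 16, [[241.0, 179.5], [2.0, 5.0], 0.0])
    ([244.1, 216.8], 15, [[244.0, 216.5], [2.0, 5.0], 0.0])
    ([219.1, 275.5], 237, [[220.8, 276.6], [19.7, 18.8], 63.4])
    ([615.0, 270.9],
[... 690 characters left out ...]
.6], [8.0, 1.2], 14.0])
    ([347.5, 147.0], 8, [[347.5, 147.0], [7.0, 0.0], 180.0])
    ([367.4, 149.7], 10, [[367.1, 149.5], [8.2, 1.0], 14.0])
    ([307.5, 192.8], 18, [[307.6, 192.8], [9.2, 1.7], 14.0])
    ([334.5, 206.3], 17, [[334.4, 206.3], [9.2, 1.6], 18.4])
    ([293.1, 262.6], 16, [[293.5, 262.5], [3.0, 5.0], 0.0])
    ([277.8, 278.2], 101, [[278.0, 278.0], [23.9, 8.0], 10.8])
side green
side yellow
    ([353.5, 323.4], 271, [[354.0, 323.6], [18.5, 22.9], 32.0])
    ([363.1, 334.9], 9, [[363.0, 334.5], [2.0, 3.0], 0.0])
side red
[ 0.469 -0.243  0.09 ]
[ 0.527 -0.234  0.09 ]
[ 0.588 -0.225  0.09 ]
[ 0.586 -0.028  0.09 ]
[ 0.502 -0.004  0.09 ]
[0.576 0.243 0.1  ]
[0.466 0.233 0.1  ]
```

```bash
cat >> h.py <<'E'
def tcp():
    s=readout.read_state(); return np.array(s["tool_pos"]),R.from_rotvec(s["tcp_rot"]),s
def yawR(d): 
    a=np.radians(d); return R.from_matrix(np.c_[[np.cos(a),np.sin(a),0],[np.sin(a),-np.cos(a),0],[0,0,-1]])
def plan(x,y,z,yaw,frm=None):
    p,r,s=tcp()
    if frm is not None: p,r=np.array(frm[:3]),yawR(frm[3])
    d=r.inv().apply(np.array([x,y,z])-p); w=np.degrees((r.inv()*yawR(yaw)).as_rotvec())
    print("plan",[x,y,z,yaw],"-> d",d.round(4).tolist(),"turn",w.round(2).tolist(),"q6->",round(np.degrees(np.arctan2(y,x))+90-yaw,0))
    return d,w
def where():
    p,r,s=tcp(); x=r.as_matrix()[:,0]; print("t",round(s["time"],2),"tcp",p.round(4),"yaw",np.degrees(np.arctan2(x[1],x[0])).round(2),"tilt",np.degrees(np.arccos(-r.as_matrix()[2,2])).round(2),"F",np.round(s["wrist_force"],1),"w",round(s["width"],3),"g",round(s["grip_force"],1))
def snap(n,cam="wrist"):
    c=read_camera(cam); np.save(n+".npy",c,allow_pickle=True); cv2.imwrite(f"pics/{n}.png",c["color"]); return c
def load(n): return np.load(n+".npy",allow_pickle=True).item()
E
python3 - <<'E'
from h import *
c=load("wrist0"); print("cam in tool:",tcp()[1].inv().apply(np.array(c["origin"])-tcp()[0]).round(4)); print("cam axes in tool\n",(tcp()[1].inv().as_matrix()@att(c)).round(3))
where(); plan(0.49,0.24,0.33,5)
E
```

```text
cam in tool: [ 0.0717  0.001  -0.1503]
cam axes in tool
 [[-0.    -0.959 -0.284]
 [ 1.    -0.    -0.001]
 [ 0.001 -0.284  0.959]]
t 0.15 tcp [ 0.2114 -0.6404  0.2218] yaw 18.27 tilt 0.1 F [ 0.6 -0.6 -0.6] w 0.998 g 0.0
plan [0.49, 0.24, 0.33, 5] -> d [0.5405, -0.7489, -0.1068] turn [-0.1, 0.01, 13.27] q6-> 111.0
```

Request:
jog_arm:
  deltas: [0.208, -0.2415, -0.05, 0, 0, 0, 1, 0.208, -0.2415, -0.05, 0, 0, 0, 1, 0.208, -0.2415, -0.05, 0, 0, 0, 1, 0.208, -0.2415, -0.05, 0, 0, 0, 1, 0.208, -0.2415, -0.05, 0, 0, 0, 1, 0.208, -0.2415, -0.05, 0, 0, 0, 1, 0.208, -0.2415, -0.05, 0, 0, 0, 1, 0.208, -0.2415, -0.05, 0, 0, 0, 1]

```text
time: 0.95
tool_pos: [0.3345, -0.344, 0.2737]
tcp_rot: [3.1, 0.504, 0.002]
wrist_force: [-1.1, -0.2, -0.0]
width: 1.001
grip_force: 0.0
```

Request:
jog_arm:
  deltas: [0.208, -0.2415, -0.028, 0, 0, 0, 1, 0.208, -0.2415, -0.028, 0, 0, 0, 1, 0.208, -0.2415, -0.028, 0, 0, 0, 1, 0.208, -0.2415, -0.028, 0, 0, 0, 1, 0.208, -0.2415, -0.028, 0, 0, 0, 1, 0.208, -0.2415, -0.028, 0, 0, 0, 1, 0.208, -0.2415, -0.028, 0, 0, 0, 1, 0.208, -0.2415, -0.028, 0, 0, 0, 1]

```text
time: 1.75
tool_pos: [0.4563, -0.0505, 0.3007]
tcp_rot: [-3.101, -0.504, -0.0]
wrist_force: [-0.3, -0.8, 0.8]
width: 1.0
grip_force: 0.0
```

Request:
jog_arm:
  deltas: [0.207, -0.2415, 0, 0, 0, 13.3, 0, 0.207, -0.2415, 0, 0, 0, 13.3, 0, 0.207, -0.2415, 0, 0, 0, 13.3, 0, 0.207, -0.2415, 0, 0, 0, 13.3, 0, 0.207, -0.2415, 0, 0, 0, 13.3, 0, 0.207, -0.2415, 0, 0, 0, 13.3, 0, 0.207, -0.2415, 0, 0, 0, 13.3, 0, 0.207, -0.2415, 0, 0, 0, 13.3, 0]

```text
time: 2.55
tool_pos: [0.5775, 0.2432, 0.2991]
tcp_rot: [3.138, 0.139, -0.002]
wrist_force: [-0.3, -0.4, 0.5]
width: 0.501
grip_force: 0.0
```

Run:
```python
from h import *
where(); snap("w1"); where()
```

```text
t 2.55 tcp [0.5775 0.2432 0.2991] yaw 5.06 tilt 0.09 F [-0.3 -0.4  0.5] w 0.501 g 0.0
t 2.6 tcp [0.5769 0.2414 0.2993] yaw 5.0 tilt 0.15 F [-0.4  0.4  0.9] w 0.498 g 0.0
```

View pics/w1.png

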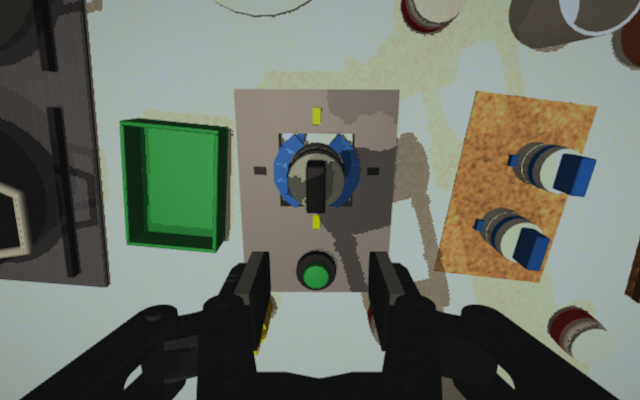

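Wrist view: the unit stands nearly square to the tool. Yellow bars are at (317,116) and (316,222), black bars at (260,171) and (373,171), the black fin top around (316,185), the button at (316,272), and the tray at left from (121,121) to (228,250).

```bash
cat >> h.py <<'E'
def masks(c,lo,hi,amin,roi=None):
    m=cv2.inRange(cv2.cvtColor(c["color"],cv2.COLOR_BGR2HSV),lo,hi)
    if roi: z=np.zeros_like(m); z[roi[1]:roi[3],roi[0]:roi[2]]=1; m=m*z
    n,l,s,ce=cv2.connectedComponentsWithStats(m); o=[]
    for i in range(1,n):
        if s[i,4]>=amin: o.append((ce[i],s[i,4],cv2.minAreaRect(cv2.findContours((l==i).astype(np.uint8),0,1)[0][0])))
    return o
def fin(c,u,v,z,lo,hi,amin=60,r=45):
    pass
E
python3 - <<'E'
from h import *
c=load("w1")
Y=masks(c,(22,120,90),(36,255,255),20,(290,90,345,240)); print([(y[0].round(1),y[1]) for y in Y])
K=[k for k in masks(c,(0,0,0),(179,255,45),30,(240,150,390,190))]; print([(k[0].round(1),k[1],k[2]) for k in K])
G=masks(c,(45,120,40),(80,255,255),150); print([(g[0].round(1),g[1],g[2]) for g in G])
yp=[onplane(c,*y[0],.088) for y in Y]; print("yellow",np.round(yp,4))
for k in K: print("black",onplane(c,*k[0],.088).round(4))
F=masks(c,(0,0,0),(179,255,30),100,(295,150,340,217)); print([(g[0].round(1),g[1],g[2]) for g in F]); print(c["color"][170:215:4,316].tolist())
for g in G: print(onplane(c,*g[0],.1).round(3))
for u,v in[(121,121),(229,127),(218,251),(125,245)]: print("tray",onplane(c,u,v,.045).round(3))
E
```

```text
[(array([316.4, 115.8]), np.int32(133)), (array([316.2, 221.4]), np.int32(106))]
[(array([321.1, 156.4]), np.int32(260), ((317.1671447753906, 159.99386596679688), (55.44070053100586, 22.124570846557617), 4.236394882202148)), (array([316.3, 176.1]), np.int32(449), ((315.5, 175.0), (28.0, 19.0), 90.0)), (array([372.5, 171. ]), np.int32(84), ((372.5, 171.0), (6.0, 11.0), 90.0))]
[(array([175.8, 184.5]), np.int32(10382), ((168.01226806640625, 184.752685546875), (102.22151184082031, 128.866455078125), 2.8387880325317383)), (array([315.5, 275.2]), np.int32(544), ((315.5, 275.0), (26.0, 25.0), 90.0))]
yellow [[0.6309 0.2492 0.088 ]
 [0.5214 0.24   0.088 ]]
black [0.5914 0.241  0.088 ]
black [0.5708 0.2441 0.088 ]
black [0.5811 0.1872 0.088 ]
[(array([316. , 189.4]), np.int32(756), ((316.0, 186.5), (51.0, 18.0), 90.0))]
[[44, 47, 49], [41, 45, 48], [24, 26, 27], [26, 26, 26], [24, 25, 25], [23, 26, 26], [23, 23, 26], [25, 24, 26], [21, 21, 23], [23, 23, 23], [22, 22, 22], [62, 130, 128]]
[0.552 0.384 0.1  ]
[0.464 0.236 0.1  ]
tray [0.604 0.464 0.045]
tray [0.608 0.345 0.045]
tray [0.457 0.356 0.045]
tray [0.455 0.469 0.045]
```

Request:
jog_arm:
  deltas: [0, -0.003, 0.07, 0, 0, 0.2, 0, 0, -0.003, 0.07, 0, 0, 0.2, 0, 0, -0.003, 0.07, 0, 0, 0.2, 0, 0, -0.003, 0.07, 0, 0, 0.2, 0]

```text
time: 3.0
tool_pos: [0.576, 0.2432, 0.2311]
tcp_rot: [3.138, 0.128, -0.001]
wrist_force: [0.2, 0.8, 0.6]
width: 0.499
grip_force: 0.0
```

Run:
```python
from h import *
where(); c=snap("w2"); where(); a=load("w1")
Y=masks(c,(22,120,90),(36,255,255),20,(290,30,345,330)); Y0=masks(a,(22,120,90),(36,255,255),20,(290,90,345,240))
print([(y[0].round(1),y[1]) for y in Y])
for p,q in zip(Y0,Y): print(tri(a,p[0],c,q[0]))
for y in Y: print(onplane(c,*y[0],.088).round(4))
F=masks(c,(0,0,0),(179,255,30),200,(285,100,350,260)); print([(g[0].round(1),g[1],g[2]) for g in F])
# fin top far edge
```

```text
t 3.0 tcp [0.576  0.2432 0.2311] yaw 4.66 tilt 0.05 F [0.2 0.8 0.6] w 0.499 g 0.0
t 3.05 tcp [0.5769 0.2439 0.2326] yaw 4.67 tilt 0.12 F [-0.5  0.7  0.3] w 0.501 g 0.0
[(array([315.5, 118.1]), np.int32(210)), (array([316. , 248.9]), np.int32(98))]
(array([0.62833613, 0.24938069, 0.03701437]), np.float64(0.0002543361425658173))
(array([0.53391522, 0.24087782, 0.12322418]), np.float64(0.00016121167911571817))
[0.6313 0.2493 0.088 ]
[0.5184 0.24   0.088 ]
[(array([315.2, 209.3]), np.int32(1539), ((315.0, 208.5), (67.0, 24.0), 90.0))]
```

View pics/w2.png

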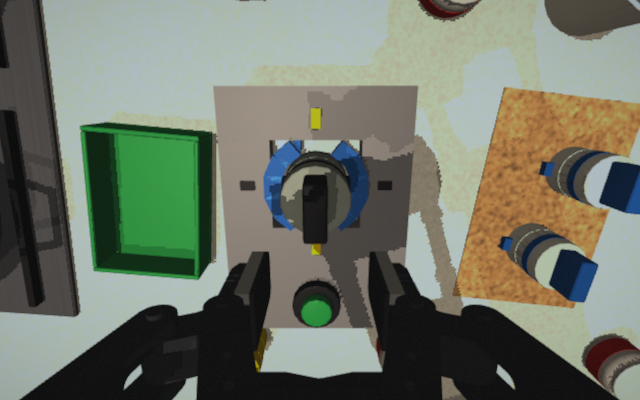

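Request:
jog_arm:
  deltas: [-0.0005, -0.001, 0.04, 0, 0, 0, 0, -0.0005, -0.001, 0.0745, 0, 0, 0, 0, -0.0005, -0.001, 0.0745, 0, 0, 0, 0, -0.0005, -0.001, 0.0745, 0, 0, 0, -1, -0.0005, -0.001, 0.0745, 0, 0, 0, -1, -0.0005, -0.001, 0.0745, 0, 0, 0, -1, -0.0005, -0.001, 0.0745, 0, 0, 0, -1, -0.0005, -0.001, 0.0745, 0, 0, 0, -1]
  squeeze: 80

```text
time: 3.85
tool_pos: [0.5773, 0.2469, 0.1596]
tcp_rot: [-3.137, -0.131, -0.008]
wrist_force: [-0.1, 0.1, 7.3]
width: -0.003
grip_force: 3.2
```

Run:
```python
from h import *
where()
```

```text
t 3.85 tcp [0.5773 0.2469 0.1596] yaw 4.77 tilt 0.31 F [-0.1  0.1  7.3] w -0.003 g 3.2
```

Run:
```python
from h import *
c=snap("w3"); where(); cv2.imwrite("pics/w3c.png",cv2.resize(c["color"][80:360,150:480],None,fx=2,fy=2))
```

```text
t 3.9 tcp [0.5772 0.2469 0.1597] yaw 4.77 tilt 0.31 F [ 0.1 -0.6  6.3] w -0.001 g 3.2
```

View pics/w3c.png

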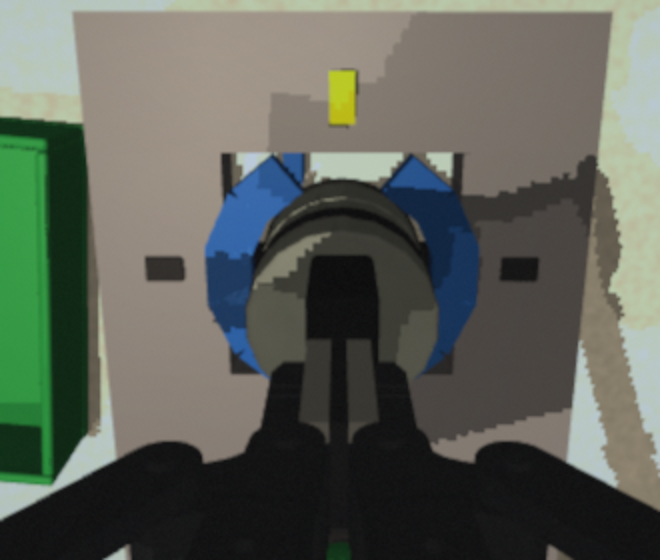

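The jaws are shut at the near side of, or above, the fin, and the fin is not between them. I'll work out the fin's real x and height from w1 and w2.

Run:
```python
from h import *
a,b,d=load("w1"),load("w2"),load("w3")
for n,c in(("w1",a),("w2",b)):
    for z in(.168,.1725): 
        print(n,z,[proj(c,[.5762+s*.02*np.cos(.084),.2446+s*.02*np.sin(.084),z]).round(1).tolist() for s in(-1,1)], "foot+x",proj(c,[.596,.246,z-.032]).round(1))
# intensity profiles along column 316
for n,c,r in(("w1",a,(155,225)),("w2",b,(165,260))):
    print(n,[(i,int(c["color"][i,312:320].mean())) for i in range(*r,2)])
print("tip in w3",proj(d,[.5772,.2469,.1597-.017]))
```

```text
w1 0.168 [[315.6, 213.9], [315.6, 166.2]] foot+x [316.3 159.6]
w1 0.1725 [[315.5, 215.7], [315.6, 167.3]] foot+x [316.2 160.4]
w2 0.168 [[315.1, 245.2], [314.7, 184.8]] foot+x [315.6 174.2]
w2 0.1725 [[315.0, 248.0], [314.6, 186.5]] foot+x [315.5 175.5]
w1 [(155, 118), (157, 116), (159, 91), (161, 13), (163, 14), (165, 14), (167, 30), (169, 46), (171, 45), (173, 45), (175, 39), (177, 29), (179, 24), (181, 24), (183, 24), (185, 24), (187, 23), (189, 23), (191, 24), (193, 23), (195, 24), (197, 24), (199, 23), (201, 23), (203, 23), (205, 23), (207, 23), (209, 23), (211, 23), (213, 78), (215, 104), (217, 115), (219, 117), (221, 119), (223, 118)]
w2 [(165, 52), (167, 117), (169, 125), (171, 125), (173, 124), (175, 30), (177, 15), (179, 15), (181, 15), (183, 14), (185, 19), (187, 17), (189, 18), (191, 17), (193, 16), (195, 17), (197, 17), (199, 19), (201, 20), (203, 26), (205, 26), (207, 26), (209, 26), (211, 26), (213, 25), (215, 26), (217, 25), (219, 25), (221, 25), (223, 24), (225, 24), (227, 24), (229, 24), (231, 24), (233, 24), (235, 23), (237, 24), (239, 24), (241, 24), (243, 44), (245, 91), (247, 94), (249, 102), (251, 112), (253, 122), (255, 115), (257, 124), (259, 124)]
tip in w3 [316.73548308 245.69095512]
```

Run:
```python
from h import *
b=load("w2"); cv2.imwrite("pics/w2c.png",cv2.resize(np.clip(b["color"][150:350,230:400].astype(float)*2.2,0,255).astype(np.uint8),None,fx=3,fy=3,interpolation=2))
```

```text
(no output)
```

View pics/w2c.png

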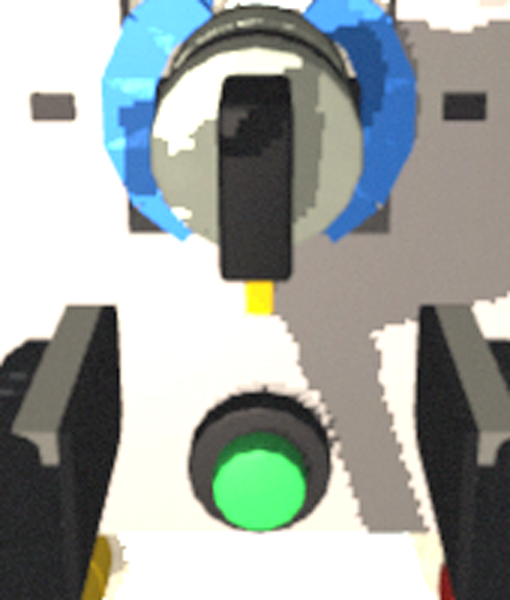

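Request:
jog_arm:
  deltas: [0, 0, -0.04, 0, 0, 0, -1, 0, 0, -0.04, 0, 0, 0, -1, 0, 0, -0.04, 0, 0, 0, -1]

```text
time: 4.2
tool_pos: [0.5766, 0.2468, 0.1988]
tcp_rot: [-3.137, -0.131, -0.007]
wrist_force: [-0.3, -0.0, -0.3]
width: 0.003
grip_force: 0.0
```

Run:
```python
from h import *
where(); c=snap("w4"); where(); x=c["color"][100:400,160:480]; t=read_camera("side"); np.save("s4.npy",t,allow_pickle=True); u,v=proj(t,[.576,.244,.18]).astype(int); print(u,v)
y=t["color"][max(0,v-60):v+60,u-64:u+64]; g=lambda i:np.clip(cv2.resize(i,(400,375)).astype(float)*1.8,0,255).astype(np.uint8); cv2.imwrite("pics/w4c.png",np.hstack([g(x),g(y)]))
```

```text
t 4.2 tcp [0.5766 0.2468 0.1988] yaw 4.77 tilt 0.26 F [-0.3 -0.  -0.3] w 0.003 g 0.0
t 4.25 tcp [0.5756 0.2465 0.1973] yaw 4.77 tilt 0.1 F [-1.3  0.2 -0.8] w -0.002 g 0.0
280 250
```

View pics/w4c.png

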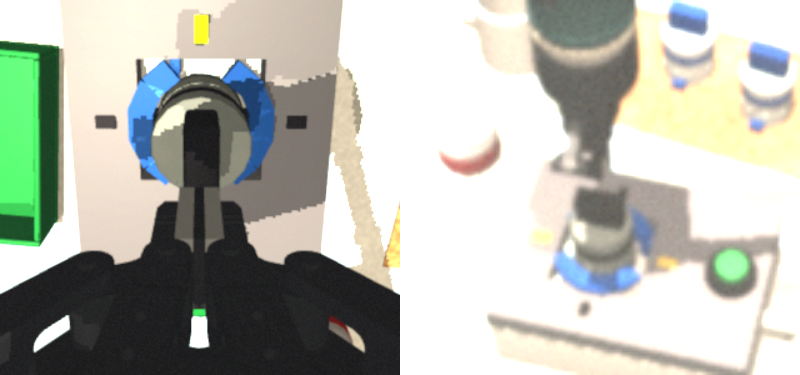

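Run:
```python
from h import *
s0,s4=load("side0"),load("s4")
d=cv2.absdiff(s0["color"],s4["color"]).max(2)
print("rows 225..275, cols 268..296"); 
for r in range(228,266): print(r,"".join("#" if d[r,k]>40 else "." for k in range(262,300)), "".join("%d"%min(9,s4["color"][r,k].mean()//16) for k in range(262,300)))
for z in(.168,.18,.2,.21): print(z,proj(s4,[.576,.2465,z]).round(1))
print(s0["color"][1,1].shape)
```

```text
rows 225..275, cols 268..296
228 .....###################.............. 99999953344333333333335799999999999999
229 .....##################............... 99999954444443333333336999999999999999
230 .....##################............... 99999954444433333333348999999999999999
231 .....##################............... 99999974444433333333358999999999999999
232 ......#################............... 99999986655433333333359999999999999999
233 ......#################............... 99999998765433333333369999999999999999
234 .......###############................ 99999999876533333333479999999999999999
235 .......###############................ 99999999877533333333599999999999999999
236 .......###############................ 99999999876543333333599999999999999999
237 ......################................ 99999999876543333333599999999999999999
238 .....#################................ 99999987776455443333589999999999999999
239 ...###################................ 99998677775566643333589999999999999999
240 ...###################................ 99986577775456643334489999999999999999
241 .
[... 1425 characters left out ...]
###### 88888887775433333333333333455555555555
259 ............................########## 88888887775433333333333333555545555555
260 ...........................#######..## 88888887787554333333333334555445554555
261 ..........................########...# 88888876788876443333333334555454544555
262 ..............####........##.#####..## 88888876689997555444443345555544444455
263 .............##############..######.## 88888865689997666555555445554445444455
264 .............##############...#####.## 99888765689997666666665555554445444555
265 ..............############....###...## 99888755778997666666666666544444444555
0.168 [280.2 253.6]
0.18 [279.9 251. ]
0.2 [279.5 246.5]
0.21 [279.3 244.2]
(3,)
```

The side view and the contact agree that the real fingertips sit about 10 mm behind the TCP, roughly 25 mm short of what the text says, so the shut jaws rested on the fin top. I'll go 25 mm deeper.

Request:
jog_arm:
  deltas: [0, 0.0015, 0, 0, 0, 0, 0, 0, 0.0015, 0, 0, 0, 0, 0, 0, 0.0015, 0, 0, 0, 0, 0, 0.0005, 0.0015, 0.03, 0, 0, 0, 0, 0.0005, 0.0015, 0.05, 0, 0, 0, 0, 0.0005, 0.0015, 0.062, 0, 0, 0, 0, 0.0005, 0.0015, 0.062, 0, 0, 0, 0]

```text
time: 5.0
tool_pos: [0.5741, 0.2441, 0.1317]
tcp_rot: [3.137, 0.131, -0.007]
wrist_force: [-0.1, -0.3, -0.4]
width: 0.498
grip_force: 0.0
```

Request:
jog_arm:
  deltas: [0, 0, 0, 0, 0, 0, -1, 0, 0, 0, 0, 0, 0, -1, 0, 0, 0, 0, 0, 0, -1, 0, 0, 0, 0, 0, 0, -1, 0, 0, 0, 0, 0, 0, -1]

```text
time: 5.5
tool_pos: [0.5769, 0.2455, 0.136]
tcp_rot: [-3.137, -0.131, -0.004]
wrist_force: [0.5, 2.3, 5.2]
width: 0.171
grip_force: 80.2
```

Run:
```python
from h import *
where()
```

```text
t 5.5 tcp [0.5769 0.2455 0.136 ] yaw 4.77 tilt 0.17 F [0.5 2.3 5.2] w 0.171 g 80.2
```

Request:
jog_arm:
  deltas: [0, 0, 0.004, 0, 0, 0, -1, 0, 0, 0.004, 0, 0, 0, -1, 0, 0, 0.004, 0, 0, 0, -1]
  squeeze: 100

```text
time: 5.8
tool_pos: [0.577, 0.2455, 0.1329]
tcp_rot: [-3.137, -0.131, -0.005]
wrist_force: [-2.8, 1.6, 10.2]
width: 0.165
grip_force: 102.7
```

Request:
jog_arm:
  deltas: [0, 0, 0, 0, 0, -7, -1, 0, 0, 0, 0, 0, -14, -1, 0, 0, 0, 0, 0, -21, -1, 0, 0, 0, 0, 0, -28, -1, 0, 0, 0, 0, 0, -35, -1, 0, 0, 0, 0, 0, -42, -1]

```text
time: 6.4
tool_pos: [0.578, 0.2451, 0.1333]
tcp_rot: [2.88, 1.253, 0.008]
wrist_force: [0.3, 0.8, 9.4]
width: 0.167
grip_force: 102.6
```

Run:
```python
from h import *
where(); print(readout.read_state()["torque"].round(2))
```

```text
t 6.4 tcp [0.578  0.2451 0.1333] yaw 47.04 tilt 0.3 F [0.3 0.8 9.4] w 0.167 g 102.6
[-0.01 -0.02 -0.14]
```

Request:
jog_arm:
  deltas: [0, 0, 0, 0, 0, -7, -1, 0, 0, 0, 0, 0, -14, -1, 0, 0, 0, 0, 0, -21, -1, 0, 0, 0, 0, 0, -28, -1, 0, 0, 0, 0, 0, -35, -1, 0, 0, 0, 0, 0, -42, -1, 0, 0, 0, 0, 0, -47.5, -1, 0, 0, 0, 0, 0, -47.5, -1]

```text
time: 7.2
tool_pos: [0.5781, 0.2452, 0.1333]
tcp_rot: [2.133, 2.303, 0.007]
wrist_force: [1.0, 0.0, 9.2]
width: 0.161
grip_force: 102.6
```

Run:
```python
from h import *
where(); print(readout.read_state()["torque"].round(2))
```

```text
t 7.2 tcp [0.5781 0.2452 0.1333] yaw 94.38 tilt 0.3 F [1.  0.  9.2] w 0.161 g 102.6
[0.17 0.04 0.08]
```

Request:
jog_arm:
  deltas: [0, 0, -0.01, 0, 0, 0, -1, 0, 0, -0.02, 0, 0, 0, -1, 0, 0, -0.04, 0, 0, 0, -1, 0, 0, -0.07, 0, 0, 0, -1, 0, 0, -0.1, 0, 0, 0, -1, 0, 0, -0.1, 0, 0, 0, -1]

```text
time: 7.8
tool_pos: [0.5781, 0.2453, 0.2353]
tcp_rot: [2.135, 2.3, 0.01]
wrist_force: [0.2, 1.1, -1.2]
width: 0.163
grip_force: 101.1
```

Run:
```python
from h import *
where(); snap("w5"); plan(.531,.4085,.235,94.4); plan(.531,.4085,.072,94.4)
```

```text
t 7.8 tcp [0.5781 0.2453 0.2353] yaw 94.26 tilt 0.42 F [ 0.2  1.1 -1.2] w 0.163 g 101.1
plan [0.531, 0.4085, 0.235, 94.4] -> d [0.1666, -0.0336, -0.0025] turn [0.2, -0.04, -0.14] q6-> 33.0
plan [0.531, 0.4085, 0.072, 94.4] -> d [0.1664, -0.0342, 0.1605] turn [0.2, -0.04, -0.14] q6-> 33.0
```

View pics/w5.png

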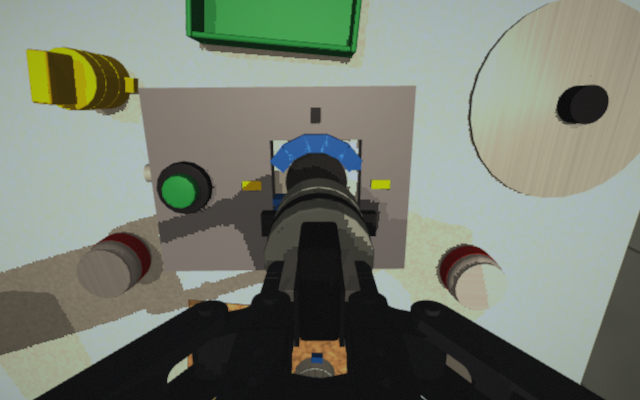

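Request:
jog_arm:
  deltas: [0.04, -0.008, -0.002, 0, 0, 0, -1, 0.08, -0.016, -0.002, 0, 0, 0, -1, 0.12, -0.024, -0.002, 0, 0, 0, -1, 0.1665, -0.034, -0.002, 0, 0, 0, -1, 0.1665, -0.034, 0.04, 0, 0, 0, -1, 0.1665, -0.034, 0.08, 0, 0, 0, -1, 0.1665, -0.034, 0.12, 0, 0, 0, -1, 0.1665, -0.034, 0.15, 0, 0, 0, -1]

```text
time: 8.65
tool_pos: [0.526, 0.406, 0.0741]
tcp_rot: [-2.135, -2.302, 0.013]
wrist_force: [0.4, 0.8, -2.3]
width: 0.16
grip_force: 101.0
```

Request:
jog_arm:
  deltas: [0, 0, 0.01, 0, 0, 0, -1, 0, 0, 0.016, 0, 0, 0, -1, 0, 0, 0.018, 0, 0, 0, -1, 0, 0, 0.018, 0, 0, 0, -1]

```text
time: 9.05
tool_pos: [0.5278, 0.4072, 0.0654]
tcp_rot: [-2.136, -2.302, 0.007]
wrist_force: [-9.5, -5.7, 19.6]
width: 0.164
grip_force: 104.2
```

Run:
```python
from h import *
where()
```

```text
t 9.05 tcp [0.5278 0.4072 0.0654] yaw 94.26 tilt 0.26 F [-9.5 -5.7 19.6] w 0.164 g 104.2
```

Request:
jog_arm:
  deltas: [0, 0, -0.003, 0, 0, 0, -1, 0, 0, -0.003, 0, 0, 0, 0, 0, 0, -0.003, 0, 0, 0, 0, 0, 0, -0.003, 0, 0, 0, 0, 0, 0, -0.05, 0, 0, 0, 0, 0, 0, -0.1, 0, 0, 0, 0, 0, 0, -0.15, 0, 0, 0, 0, 0, 0, -0.2, 0, 0, 0, 0]

```text
time: 9.85
tool_pos: [0.5293, 0.408, 0.2637]
tcp_rot: [-2.137, -2.302, 0.001]
wrist_force: [-0.3, 0.8, -0.2]
width: 0.5
grip_force: 0.0
```

Request:
jog_arm:
  deltas: [-0.32, -0.024, 0, 0, 0, 40, 0, -0.32, -0.024, 0, 0, 0, 40, 0, -0.32, -0.024, 0, 0, 0, 40, 0, -0.32, -0.024, 0, 0, 0, 40, 0, -0.32, -0.024, 0, 0, 0, 40, 0, -0.32, -0.024, 0, 0, 0, 40, 0, -0.32, -0.024, 0, 0, 0, 40, 0, -0.32, -0.024, 0, 0, 0, 40, 0]

```text
time: 10.65
tool_pos: [0.5294, 0.0844, 0.2622]
tcp_rot: [2.798, 1.426, -0.001]
wrist_force: [0.4, 0.9, 0.9]
width: 0.502
grip_force: 0.0
```

Request:
jog_arm:
  deltas: [-0.26, 0.187, 0, 0, 0, 45.7, 0, -0.26, 0.187, 0, 0, 0, 45.7, 0, -0.26, 0.187, 0, 0, 0, 45.7, 0, -0.26, 0.187, 0, 0, 0, 45.7, 0, -0.26, 0.187, 0, 0, 0, 45.7, 0, -0.26, 0.187, 0, 0, 0, 45.7, 0, -0.26, 0.187, 0, 0, 0, 45.7, 0, -0.26, 0.187, 0, 0, 0, 45.7, 0]

```text
time: 11.45
tool_pos: [0.5297, -0.235, 0.2618]
tcp_rot: [-3.133, -0.23, 0.001]
wrist_force: [-0.5, 0.3, 0.4]
width: 0.505
grip_force: 0.0
```

Run:
```python
from h import *
where(); snap("w6"); where(); t=snap("t6","top")
B=masks(t,(0,0,0),(179,255,45),5,(175,195,210,245)); print("spent in tray",[(onplane(t,*b[0],.09).round(3),b[1]) for b in B])
```

```text
t 11.45 tcp [ 0.5297 -0.235   0.2618] yaw 8.39 tilt 0.03 F [-0.5  0.3  0.4] w 0.505 g 0.0
t 11.5 tcp [ 0.5297 -0.2332  0.2617] yaw 8.46 tilt 0.07 F [ 0.4  1.3 -0.1] w 0.498 g 0.0
spent in tray [(array([0.546, 0.428, 0.09 ]), np.int32(184)), (array([0.51 , 0.344, 0.09 ]), np.int32(96)), (array([0.521, 0.386, 0.09 ]), np.int32(231)), (array([0.45 , 0.375, 0.09 ]), np.int32(17))]
```

View pics/w6.png

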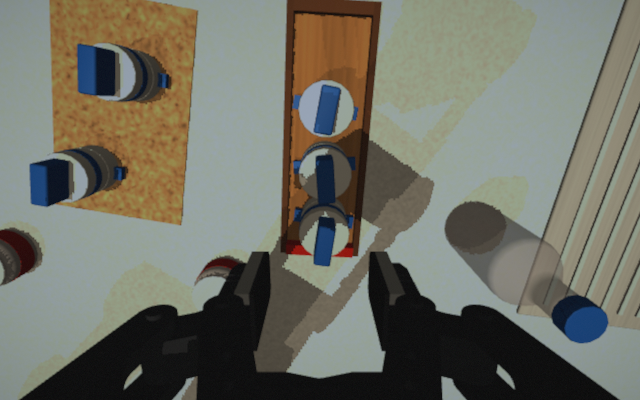

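Wrist view: rack fins at (326,110), (325,180) and (323,240), red stop at (320,247), mat fins at (97,70) and (49,183).

```bash
cat >> h.py <<'E'
def finpose(c,cen,z,lo=(100,120,40),hi=(125,255,255),r=40,show=True):
    """fin top: blob rect; its end nearest the gripper is a top-face edge (height z); centre lies 20 mm in from it"""
    m=cv2.inRange(cv2.cvtColor(c["color"],cv2.COLOR_BGR2HSV),lo,hi)
    w=np.zeros_like(m); u,v=map(int,cen); w[max(0,v-r):v+r,max(0,u-r):u+r]=1
    m=cv2.morphologyEx(m*w,cv2.MORPH_OPEN,np.ones((3,3)))
    n,l,s,ce=cv2.connectedComponentsWithStats(m); i=1+np.argmax(s[1:,4])
    cnt=max(cv2.findContours((l==i).astype(np.uint8),0,1)[0],key=cv2.contourArea)
    b=cv2.boxPoints(cv2.minAreaRect(cnt)); b=b[np.argsort(b[:,1])]
    P=[onplane(c,*p,z) for p in b]; top=(P[0]+P[1])/2; bot=(P[2]+P[3])/2; d=top-bot; L=np.linalg.norm(d); wd=np.linalg.norm(P[2]-P[3])
    ctr=bot+d/L*.02; yaw=np.degrees(np.arctan2(d[1],d[0]))
    if show: print("fin",ce[i].round(1),"ctr",ctr.round(4),"yaw",yaw.round(1),"len",L.round(4),"wid",wd.round(4))
    return ctr,yaw
E
python3 - <<'E'
from h import *
c=load("w6"); t=load("t6")
for p in[(323,240),(325,180),(326,110)]: finpose(c,p,.104,r=30)
for p in[(97,70),(49,183)]: finpose(c,p,.092,r=30)
h=cv2.cvtColor(c["color"],cv2.COLOR_BGR2HSV)
Rd=masks(c,(0,150,60),(5,255,255),20,(270,220,370,270)); print([(r[0].round(1),r[1],r[2]) for r in Rd])
for g in Rd: print("red",[onplane(c,*p,.016).round(4).tolist() for p in cv2.boxPoints(g[2])])
print("mid rack hsv",h[60,290].tolist(),h[60,300].tolist(),h[60,340].tolist(),h[10,330].tolist())
# rails outer edges on rows: brown
for v in(20,60,90,225):
    row=h[v]; br=np.where((row[:,0]<16)&(row[:,1]>70)&(np.abs(np.arange(640)-330)<60))[0]; print(v,br.min(),br.max(),onplane(c,br.min(),v,.012).round(4),onplane(c,br.max(),v,.012).round(4))
col=h[:40,330]; print(col[:14].tolist())
E
```

```text
fin [323.8 242.5] ctr [ 0.4705 -0.2492  0.104 ] yaw 0.7 len 0.0471 wid 0.0161
fin [325.  180.1] ctr [ 0.5295 -0.2419  0.104 ] yaw 12.6 len 0.0444 wid 0.015
fin [326.6 109.6] ctr [ 0.592  -0.2334  0.104 ] yaw -2.6 len 0.0386 wid 0.0153
fin [87.1 69.1] ctr [ 0.5943 -0.0297  0.092 ] yaw -2.1 len 0.0393 wid 0.0154
fin [ 39.1 184.1] ctr [0.4867 0.0176 0.092 ] yaw -1.8 len 0.0407 wid 0.0168
[(array([296.4, 249.8]), np.int32(176), ((298.0, 249.5), (9.0, 24.0), 90.0)), (array([345.9, 252.1]), np.int32(125), ((344.0, 251.5), (9.0, 18.0), 90.0))]
red [[0.4271, -0.2113, 0.016], [0.4312, -0.2397, 0.016], [0.4196, -0.2413, 0.016], [0.4154, -0.2127, 0.016]]
red [[0.433, -0.2696, 0.016], [0.4362, -0.291, 0.016], [0.4246, -0.293, 0.016], [0.4214, -0.2715, 0.016]]
mid rack hsv [10, 167, 75] [14, 175, 146] [14, 174, 138] [11, 166, 80]
20 287 379 [ 0.6699 -0.1827  0.012 ] [ 0.6834 -0.2748  0.012 ]
60 286 375 [ 0.6322 -0.1862  0.012 ] [ 0.6457 -0.278   0.012 ]
90 285 372 [ 0.6025 -0.1887  0.012 ] [ 0.6159 -0.2805  0.012 ]
225 282 359 [ 0.4501 -0.2034  0.012 ] [ 0.4634 -0.2938  0.012 ]
[[11, 163, 80], [11, 165, 79], [11, 169, 80], [10, 169, 80], [10, 164, 81], [11, 163, 80], [11, 167, 81], [11, 167, 81], [10, 164, 81], [11, 161, 81], [11, 166, 80], [11, 172, 80], [10, 160, 59], [13, 128, 24]]
```

Request:
jog_arm:
  deltas: [-0.03, 0.003, 0.02, 0, 0, 6, 0, -0.061, 0.007, 0.06, 0, 0, 6, 0, -0.061, 0.007, 0.1, 0, 0, 6, 0, -0.061, 0.007, 0.13, 0, 0, 6, 0, -0.061, 0.007, 0.16, 0, 0, 6, 0, -0.061, 0.007, 0.18, 0, 0, 6, 0, -0.061, 0.007, 0.189, 0, 0, 6, 0, -0.061, 0.007, 0.189, 0, 0, 6, 0]
  squeeze: 80

```text
time: 12.35
tool_pos: [0.4695, -0.2469, 0.0721]
tcp_rot: [-3.139, -0.073, 0.004]
wrist_force: [0.5, -0.4, 0.3]
width: 0.5
grip_force: 0.0
```

Request:
jog_arm:
  deltas: [0, 0, 0, 0, 0, 0, -1, 0, 0, 0, 0, 0, 0, -1, 0, 0, 0, 0, 0, 0, -1, 0, 0, 0, 0, 0, 0, -1, 0, 0, 0, 0, 0, 0, -1]

```text
time: 12.85
tool_pos: [0.4716, -0.2495, 0.0753]
tcp_rot: [3.14, 0.07, 0.005]
wrist_force: [1.0, 1.8, 6.8]
width: 0.169
grip_force: 79.7
```

Run:
```python
from h import *
where(); print(readout.read_state()["torque"].round(2))
```

```text
t 12.85 tcp [ 0.4716 -0.2495  0.0753] yaw 2.55 tilt 0.19 F [1.  1.8 6.8] w 0.169 g 79.7
[ 0.28 -0.05  0.01]
```

Request:
jog_arm:
  deltas: [0, 0, -0.01, 0, 0, 0, -1, 0, 0, -0.03, 0, 0, 0, -1, 0, 0, -0.07, 0, 0, 0, -1, 0, 0, -0.12, 0, 0, 0, -1, 0, 0, -0.17, 0, 0, 0, -1, 0, 0, -0.17, 0, 0, 0, -1]
  squeeze: 100

```text
time: 13.45
tool_pos: [0.4742, -0.2516, 0.2528]
tcp_rot: [3.132, 0.07, 0.021]
wrist_force: [2.0, -0.9, -1.0]
width: 0.161
grip_force: 98.1
```

Request:
jog_arm:
  deltas: [0.016, -0.061, 0, 0, 0, -8, -1, 0.031, -0.122, 0, 0, 0, -16, -1, 0.047, -0.183, 0, 0, 0, -24, -1, 0.0625, -0.2445, 0, 0, 0, -32, -1, 0.0625, -0.2445, 0, 0, 0, -39, -1, 0.0625, -0.2445, 0, 0, 0, -46, -1, 0.0625, -0.2445, 0, 0, 0, -46, -1]

```text
time: 14.15
tool_pos: [0.5209, -0.0002, 0.2423]
tcp_rot: [-2.861, -1.297, 0.003]
wrist_force: [0.0, -0.2, -2.2]
width: 0.163
grip_force: 98.5
```

Request:
jog_arm:
  deltas: [0.22, -0.124, 0, 0, 0, -46.3, -1, 0.22, -0.124, 0, 0, 0, -46.3, -1, 0.22, -0.124, 0, 0, 0, -46.3, -1, 0.22, -0.124, 0, 0, 0, -46.3, -1, 0.22, -0.124, 0, 0, 0, -46.3, -1, 0.22, -0.124, 0, 0, 0, -46.3, -1, 0.22, -0.124, 0, 0, 0, -46.3, -1, 0.22, -0.124, 0, 0, 0, -46.3, -1]

```text
time: 14.95
tool_pos: [0.574, 0.2435, 0.2425]
tcp_rot: [-2.13, -2.309, 0.003]
wrist_force: [0.4, -0.9, -2.5]
width: 0.161
grip_force: 98.6
```

Run:
```python
from h import *
where(); c=snap("w7"); where(); t=snap("t7","top"); y=t["color"][170:260,160:450]
cv2.imwrite("pics/w7c.png",np.vstack([c["color"][60:400],cv2.resize(y,(640,199))]))
```

```text
t 14.95 tcp [0.574  0.2435 0.2425] yaw 94.61 tilt 0.12 F [ 0.4 -0.9 -2.5] w 0.161 g 98.6
t 15.0 tcp [0.5741 0.2433 0.2428] yaw 94.61 tilt 0.09 F [-0.4 -0.1 -2.4] w 0.157 g 98.6
```

View pics/w7c.png

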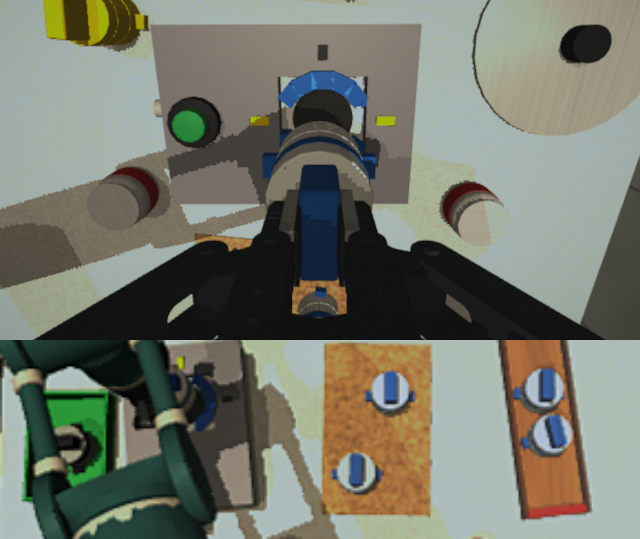

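Run:
```python
from h import *
c=load("w7"); p,r=np.array([.5741,.2433,.2428]),yawR(94.61)
B=masks(c,(100,120,30),(128,255,255),40,(255,195,395,345)); print([(b[0].round(1),b[1],np.round(cv2.boxPoints(b[2])).tolist()) for b in B])
def back(u,v,zt):  # tool coords on height zt
    w=onplane(c,u,v,p[2]-zt); return r.inv().apply(w-p).round(4)
print("fin foot",back(320,225,.003))
col=c["color"][215:340:3,320].tolist(); print([(215+3*i,x) for i,x in enumerate(col)][:14])
for y in masks(c,(22,120,60),(36,255,255),20,(235,160,410,200)): print("yellow",y[0].round(1),y[1],onplane(c,*y[0],.088).round(4))
for y in masks(c,(0,0,0),(179,255,45),20,(310,95,340,125)): print("black bar",y[0].round(1),onplane(c,*y[0],.088).round(4))
```

```text
[(array([359.4, 203.9]), np.int32(86), [[352.0, 195.0], [359.0, 192.0], [367.0, 209.0], [360.0, 212.0]]), (array([318.7, 215.8]), np.int32(969), [[262.0, 197.0], [376.0, 196.0], [376.0, 237.0], [262.0, 238.0]]), (array([319. , 281.9]), np.int32(4280), [[298.0, 225.0], [340.0, 225.0], [340.0, 339.0], [298.0, 339.0]])]
fin foot [0.0156 0.0001 0.003 ]
[(215, [105, 122, 130]), (218, [104, 120, 129]), (221, [104, 121, 129]), (224, [79, 86, 90]), (227, [48, 25, 14]), (230, [48, 28, 13]), (233, [49, 29, 14]), (236, [49, 30, 15]), (239, [50, 31, 17]), (242, [49, 29, 17]), (245, [50, 30, 16]), (248, [51, 31, 16]), (251, [66, 38, 19]), (254, [76, 43, 19])]
yellow [259.  180.8] 174 [0.5213 0.24   0.088 ]
yellow [385.3 180.2] 176 [0.631  0.2494 0.088 ]
```

Request:
jog_arm:
  deltas: [0.004, 0.002, 0.04, 0, 0, -0.2, -1, 0.004, 0.002, 0.07, 0, 0, -0.2, -1, 0.004, 0.002, 0.07, 0, 0, -0.2, -1, 0.004, 0.002, 0.08, 0, 0, -0.2, -1, 0.004, 0.002, 0.087, 0, 0, -0.2, -1, 0.004, 0.002, 0.093, 0, 0, -0.2, -1, 0.004, 0.002, 0.093, 0, 0, -0.2, -1]
  squeeze: 110

```text
time: 15.75
tool_pos: [0.5759, 0.2492, 0.1504]
tcp_rot: [2.121, 2.317, -0.0]
wrist_force: [0.4, -0.5, -2.2]
width: 0.157
grip_force: 109.9
```

Run:
```python
from h import *
where()
```

```text
t 15.75 tcp [0.5759 0.2492 0.1504] yaw 95.05 tilt 0.0 F [ 0.4 -0.5 -2.2] w 0.157 g 109.9
```

Request:
jog_arm:
  deltas: [-0.001, 0, 0.004, 0, 0, 0, -1, -0.001, 0, 0.008, 0, 0, 0, -1, -0.001, 0, 0.011, 0, 0, 0, -1, -0.001, 0, 0.014, 0, 0, 0, -1, -0.001, 0, 0.014, 0, 0, 0, -1]

```text
time: 16.25
tool_pos: [0.5767, 0.2485, 0.1381]
tcp_rot: [2.12, 2.317, 0.002]
wrist_force: [-2.1, -1.7, 8.1]
width: 0.16
grip_force: 111.2
```

Run:
```python
from h import *
where()
```

```text
t 16.25 tcp [0.5767 0.2485 0.1381] yaw 95.07 tilt 0.1 F [-2.1 -1.7  8.1] w 0.16 g 111.2
```

Request:
jog_arm:
  deltas: [0, 0, 0, 0, 0, 7, -1, 0, 0.001, 0, 0, 0, 14, -1, 0, 0.001, 0, 0, 0, 21, -1, 0, 0.002, 0, 0, 0, 28, -1, -0.001, 0.002, 0, 0, 0, 35, -1, -0.001, 0.002, 0, 0, 0, 42, -1, -0.001, 0.002, 0, 0, 0, 45, -1]

```text
time: 16.95
tool_pos: [0.5803, 0.2483, 0.1392]
tcp_rot: [2.848, 1.324, 0.009]
wrist_force: [0.4, -0.3, 6.7]
width: 0.158
grip_force: 111.1
```

Run:
```python
from h import *
where(); print(readout.read_state()["torque"].round(2))
```

```text
t 16.95 tcp [0.5803 0.2483 0.1392] yaw 49.87 tilt 0.32 F [ 0.4 -0.3  6.7] w 0.158 g 111.1
[-0.16 -0.07  0.03]
```

Request:
jog_arm:
  deltas: [0, 0, 0.0015, 0, 0, 7, -1, 0, 0.001, 0.0015, 0, 0, 14, -1, 0, 0.001, 0.0015, 0, 0, 21, -1, 0, 0.002, 0.0015, 0, 0, 28, -1, -0.001, 0.002, 0.0015, 0, 0, 35, -1, -0.001, 0.002, 0.0015, 0, 0, 41, -1, -0.001, 0.002, 0.0015, 0, 0, 45, -1, -0.001, 0.002, 0.0015, 0, 0, 47, -1]

```text
time: 17.75
tool_pos: [0.5802, 0.2462, 0.138]
tcp_rot: [-3.139, -0.082, -0.005]
wrist_force: [-4.2, -0.4, 10.0]
width: 0.159
grip_force: 111.7
```

Run:
```python
from h import *
where(); print(readout.read_state()["torque"].round(2))
```

```text
t 17.75 tcp [0.5802 0.2462 0.138 ] yaw 2.99 tilt 0.2 F [-4.2 -0.4 10. ] w 0.159 g 111.7
[-0.12  0.8   0.36]
```

Request:
jog_arm:
  deltas: [0, 0, 0, 0, 0, 2, -1, 0, 0, 0, 0, 0, 4, -1, 0, 0, 0, 0, 0, 4, -1]

```text
time: 18.05
tool_pos: [0.5797, 0.2462, 0.138]
tcp_rot: [-3.141, 0.018, -0.004]
wrist_force: [-4.6, -1.1, 10.4]
width: 0.157
grip_force: 114.0
```

Run:
```python
from h import *
where(); print(readout.read_state()["torque"].round(2))
```

```text
t 18.05 tcp [0.5797 0.2462 0.138 ] yaw -0.65 tilt 0.15 F [-4.6 -1.1 10.4] w 0.157 g 114.0
[-0.08  0.89  1.9 ]
```

Request:
jog_arm:
  deltas: [0, 0, 0, 0, 0, 0, 0, 0, 0, 0, 0, 0, 0, 0, 0, 0, 0, 0, 0, 0, 0, 0, 0, -0.02, 0, 0, 0, 0, 0, 0, -0.06, 0, 0, 0, 0, 0, 0, -0.095, 0, 0, 0, 0, 0, 0, -0.095, 0, 0, 0, 0]

```text
time: 18.75
tool_pos: [0.5825, 0.2467, 0.2366]
tcp_rot: [-3.137, 0.026, -0.016]
wrist_force: [0.5, 0.7, 0.7]
width: 0.5
grip_force: 0.0
```

Run:
```python
from h import *
where(); c=snap("w8"); where(); finpose(c,(316,210),.168,r=45); finpose(c,(316,210),.172,r=45)
G=masks(c,(45,120,40),(80,255,255),150,(280,250,360,340)); print([(g[0].round(1),g[1],onplane(c,*g[0],.1).round(4)) for g in G])
cv2.imwrite("pics/w8c.png",np.clip(cv2.resize(c["color"][100:350,210:430],None,fx=2.4,fy=2.4,interpolation=2)*1.6,0,255).astype(np.uint8))
```

```text
t 18.75 tcp [0.5825 0.2467 0.2366] yaw -0.96 tilt 0.63 F [0.5 0.7 0.7] w 0.5 g 0.0
t 18.8 tcp [0.5812 0.2462 0.2336] yaw -0.95 tilt 0.39 F [-0.8  0.8 -0.9] w 0.502 g 0.0
fin [319.9 217.2] ctr [0.5779 0.2453 0.168 ] yaw 1.1 len 0.0447 wid 0.0154
fin [319.9 217.2] ctr [0.5796 0.2453 0.172 ] yaw 1.1 len 0.0439 wid 0.0151
[(array([332.5, 315. ]), np.int32(772), array([0.4639, 0.2357, 0.1   ]))]
```

View pics/w8c.png

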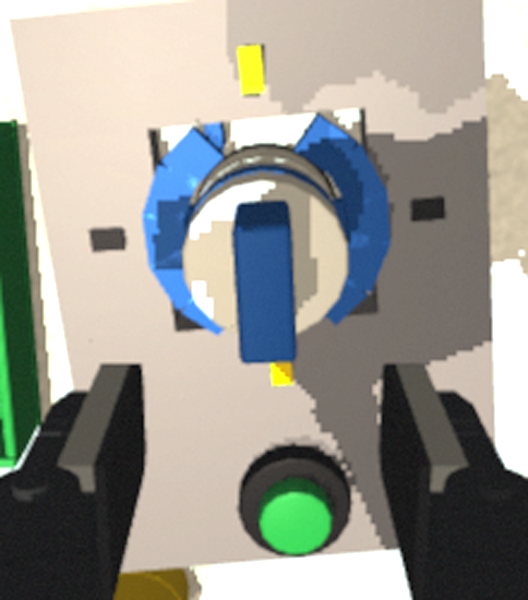

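The blue fin lies along the unit's x, about 3° past it and against the stop, so it's locked. The button is at crop (295,512). Next, press the button.

Request:
jog_arm:
  deltas: [-0.05, 0.006, 0, 0, 0, -3, -1, -0.1144, 0.0128, 0, 0, 0, -6, -1, -0.1144, 0.0128, 0.03, 0, 0, -6, -1, -0.1144, 0.0128, 0.07, 0, 0, -6, -1, -0.1144, 0.0128, 0.1, 0, 0, -6, -1, -0.1144, 0.0128, 0.125, 0, 0, -6, -1, -0.1144, 0.0128, 0.125, 0, 0, -6, -1]
  squeeze: 30

```text
time: 19.5
tool_pos: [0.4604, 0.2327, 0.0999]
tcp_rot: [3.135, 0.138, -0.014]
wrist_force: [-1.7, -0.5, 2.1]
width: 0.001
grip_force: 1.1
```

Request:
jog_arm:
  deltas: [0, 0, 0.004, 0, 0, 0, -1, 0, 0, 0.008, 0, 0, 0, -1, 0, 0, 0.012, 0, 0, 0, -1]

```text
time: 19.8
tool_pos: [0.4652, 0.2348, 0.0951]
tcp_rot: [-3.138, -0.139, -0.002]
wrist_force: [-12.9, -5.7, 37.0]
width: 0.0
grip_force: 18.1
```

Run:
```python
from h import *
where()
```

```text
t 19.8 tcp [0.4652 0.2348 0.0951] yaw 5.06 tilt 0.07 F [-12.9  -5.7  37. ] w 0.0 g 18.1
```

Request:
jog_arm:
  deltas: [0, 0, -0.006, 0, 0, 0, -1, 0, 0, -0.017, 0, 0, 0, -1, 0, 0, -0.017, 0, 0, 0, -1, 0, 0, -0.017, 0, 0, 0, -1]

```text
time: 20.2
tool_pos: [0.465, 0.2348, 0.1106]
tcp_rot: [-3.138, -0.139, -0.003]
wrist_force: [-0.0, -0.1, -0.7]
width: 0.002
grip_force: 0.0
```

Request:
jog_arm:
  deltas: [0.001, 0, 0.003, 0, 0, 0, -1, 0.001, 0, 0.003, 0, 0, 0, -1, 0.001, 0, 0.003, 0, 0, 0, -1]

```text
time: 20.5
tool_pos: [0.4649, 0.2344, 0.1061]
tcp_rot: [3.138, 0.139, -0.002]
wrist_force: [1.0, -0.5, 0.6]
width: -0.001
grip_force: 0.0
```

Request:
jog_arm:
  deltas: [0, 0, 0.002, 0, 0, 0, -1, 0, 0, 0.002, 0, 0, 0, -1]

```text
time: 20.7
tool_pos: [0.465, 0.2345, 0.1044]
tcp_rot: [3.138, 0.139, -0.001]
wrist_force: [-1.2, -0.6, 0.1]
width: -0.003
grip_force: 0.0
```

Request:
jog_arm:
  deltas: [0, 0, 0.002, 0, 0, 0, -1, 0, 0, 0.002, 0, 0, 0, -1]

```text
time: 20.9
tool_pos: [0.4651, 0.2345, 0.1025]
tcp_rot: [3.138, 0.139, -0.001]
wrist_force: [0.6, -0.5, 0.4]
width: 0.002
grip_force: 0.0
```

Request:
jog_arm:
  deltas: [0, 0, 0.002, 0, 0, 0, -1, 0, 0, 0.002, 0, 0, 0, -1]

```text
time: 21.1
tool_pos: [0.4655, 0.2347, 0.1009]
tcp_rot: [-3.138, -0.139, -0.0]
wrist_force: [0.2, 0.2, 1.4]
width: -0.001
grip_force: 0.9
```

Request:
jog_arm:
  deltas: [0, 0, 0.002, 0, 0, 0, -1, 0, 0, 0.002, 0, 0, 0, -1]

```text
time: 21.3
tool_pos: [0.4656, 0.2347, 0.0991]
tcp_rot: [-3.138, -0.139, -0.001]
wrist_force: [-0.3, 0.5, 2.3]
width: -0.002
grip_force: 1.4
```

Request:
jog_arm:
  deltas: [0, 0, 0.002, 0, 0, 0, -1, 0, 0, 0.002, 0, 0, 0, -1]

```text
time: 21.5
tool_pos: [0.4656, 0.2347, 0.0971]
tcp_rot: [-3.138, -0.139, -0.001]
wrist_force: [-0.8, -0.2, 3.5]
width: 0.001
grip_force: 2.0
```

Request:
jog_arm:
  deltas: [0, 0, 0.002, 0, 0, 0, -1, 0, 0, 0.002, 0, 0, 0, -1]

```text
time: 21.7
tool_pos: [0.4657, 0.2347, 0.0956]
tcp_rot: [-3.138, -0.139, -0.001]
wrist_force: [-0.6, -0.2, 7.8]
width: 0.001
grip_force: 3.8
```

Slow re-press: contact at TCP z 0.102, then 6 mm of travel with the force rising to a hard stop, so the button was pressed fully in. On to the rack.

Request:
jog_arm:
  deltas: [0, 0, -0.05, 0, 0, 0, -1, 0, 0, -0.1, 0, 0, 0, 0, 0, 0, -0.15, 0, 0, 0, 0, 0, 0, -0.175, 0, 0, 0, 0]
  squeeze: 80

```text
time: 22.1
tool_pos: [0.4671, 0.2354, 0.2746]
tcp_rot: [-3.136, -0.139, -0.01]
wrist_force: [0.4, 0.3, 0.2]
width: 0.492
grip_force: 0.0
```

Request:
jog_arm:
  deltas: [0.03, 0.39, 0, 0, 0, 0, 0, 0.03, 0.39, 0, 0, 0, 0, 0, 0.03, 0.39, 0, 0, 0, 0, 0, 0.03, 0.39, 0, 0, 0, 0, 0, 0.03, 0.39, 0, 0, 0, 0, 0, 0.03, 0.39, 0, 0, 0, 0, 0, 0.03, 0.39, 0, 0, 0, 0, 0, 0.03, 0.39, 0, 0, 0, 0, 0]

```text
time: 22.9
tool_pos: [0.5294, -0.1539, 0.269]
tcp_rot: [3.139, 0.137, -0.001]
wrist_force: [-0.4, 1.1, -0.4]
width: 0.498
grip_force: 0.0
```

Run:
```python
from h import *
where(); c=snap("w9"); where()
for b in masks(c,(100,120,40),(125,255,255),150): print(b[0].round(1),b[1])
for x,y,n in((.5295,-.2419,"b"),(.592,-.2334,"c")):
    finpose(c,proj(c,[x,y,.104]),.104,r=30)
for x,y in((.5943,-.0297),(.4867,.0176),(.5,-.0)): 
    try: finpose(c,proj(c,[x,y,.092]),.092,r=30)
    except Exception as e: print(e)
```

```text
t 22.9 tcp [ 0.5294 -0.1539  0.269 ] yaw 4.99 tilt 0.04 F [-0.4  1.1 -0.4] w 0.498 g 0.0
t 22.95 tcp [ 0.5302 -0.1594  0.2688] yaw 4.86 tilt 0.3 F [ 1.8 -4.4  0.6] w 0.501 g 0.0
[182.5  92.2] 825
[412.5 116.4] 1096
[412.7 183.7] 785
[135.8 202.2] 743
fin [412.8 183.8] ctr [ 0.5314 -0.2406  0.104 ] yaw 15.9 len 0.0439 wid 0.0176
fin [412.5 116.4] ctr [ 0.5921 -0.2298  0.104 ] yaw -2.5 len 0.039 wid 0.0213
fin [182.5  92.2] ctr [ 0.595  -0.0297  0.092 ] yaw -1.2 len 0.0386 wid 0.0151
fin [135.4 202.9] ctr [0.4876 0.0168 0.092 ] yaw -3.3 len 0.0442 wid 0.0175
fin [135.4 202.1] ctr [0.4897 0.0167 0.092 ] yaw -3.3 len 0.0421 wid 0.0174
```

Request:
jog_arm:
  deltas: [-0.004, 0.041, 0.02, 0, 0, -5, 0, -0.007, 0.081, 0.06, 0, 0, -5, 0, -0.007, 0.081, 0.1, 0, 0, -5, 0, -0.007, 0.081, 0.14, 0, 0, -5, 0, -0.007, 0.081, 0.17, 0, 0, -5, 0, -0.007, 0.081, 0.188, 0, 0, -5, 0, -0.007, 0.081, 0.194, 0, 0, -5, 0, -0.007, 0.081, 0.194, 0, 0, -5, 0]
  squeeze: 60

```text
time: 23.75
tool_pos: [0.5288, -0.2319, 0.0744]
tcp_rot: [-3.128, -0.276, 0.004]
wrist_force: [-0.6, -0.7, -0.1]
width: 0.495
grip_force: 0.0
```

Request:
jog_arm:
  deltas: [0, 0, 0, 0, 0, 0, -1, 0, 0, 0, 0, 0, 0, -1, 0, 0, 0, 0, 0, 0, -1, 0, 0, 0, 0, 0, 0, -1, 0, 0, 0, 0, 0, 0, -1]

```text
time: 24.25
tool_pos: [0.5312, -0.2336, 0.0773]
tcp_rot: [3.127, 0.275, 0.004]
wrist_force: [1.2, -4.0, 2.0]
width: 0.172
grip_force: 63.7
```

Request:
jog_arm:
  deltas: [0, 0, -0.004, 0, 0, 0, -1, 0, 0, -0.004, 0, 0, 0, -1, 0, 0, -0.004, 0, 0, 0, -1]

```text
time: 24.55
tool_pos: [0.5298, -0.2333, 0.0803]
tcp_rot: [3.128, 0.276, 0.0]
wrist_force: [0.6, -5.6, 0.2]
width: 0.172
grip_force: 63.8
```

```bash
cat >> h.py <<'E'
U=np.array([.9958,.0915]);N=np.array([-.0915,.9958])
def lane(s,n=-.2893): return s*U+n*N
def lanepos():
    p,r,s=tcp(); print("lane s",round(p[:2]@U,4),"n",round(p[:2]@N,4),"Fs",round(float(s["wrist_force"][:2]@U),1),"Fn",round(float(s["wrist_force"][:2]@N),1),"Tq",s["torque"].round(2))
E
python3 - <<'E'
from h import *
where(); lanepos(); x,y=lane(.4435); plan(x,y,.078,5.25); x,y=lane(.46); plan(x,y,.078,5.25)
E
```

```text
t 24.55 tcp [ 0.5298 -0.2333  0.0803] yaw 10.08 tilt 0.08 F [ 0.6 -5.6  0.2] w 0.172 g 63.8
lane s 0.5063 n -0.2808 Fs 0.1 Fn -5.7 Tq [-1.22 -0.11  0.03]
plan [np.float64(0.46810825), np.float64(-0.24750469000000003), 0.078, 5.25] -> d [-0.0633, 0.0032, 0.0023] turn [0.08, 0.0, 4.83] q6-> 57.0
plan [np.float64(0.48453895), np.float64(-0.24599494), 0.078, 5.25] -> d [-0.0468, 0.0045, 0.0023] turn [0.08, 0.0, 4.83] q6-> 58.0
```

Request:
jog_arm:
  deltas: [-0.001, 0.0085, 0, 0, 0, 2, -1, -0.001, 0.0085, 0, 0, 0, 4.8, -1, -0.016, 0.007, 0, 0, 0, 4.8, -1, -0.032, 0.006, 0, 0, 0, 4.8, -1, -0.047, 0.0045, 0, 0, 0, 4.8, -1, -0.047, 0.0045, 0, 0, 0, 4.8, -1, -0.047, 0.0045, 0, 0, 0, 4.8, -1]

```text
time: 25.25
tool_pos: [0.4834, -0.2452, 0.0799]
tcp_rot: [-3.138, -0.143, -0.0]
wrist_force: [0.6, 0.3, -2.4]
width: 0.17
grip_force: 63.0
```

Run:
```python
from h import *
where(); lanepos(); c=snap("w10"); where(); B=masks(c,(100,120,30),(128,255,255),20); print([(b[0].round(1),b[1]) for b in B])
cv2.imwrite("pics/w10.png",c["color"])
```

```text
t 25.25 tcp [ 0.4834 -0.2452  0.0799] yaw 5.21 tilt 0.02 F [ 0.6  0.3 -2.4] w 0.17 g 63.0
lane s 0.459 n -0.2884 Fs 0.7 Fn 0.2 Tq [-0.02 -0.03 -0.03]
t 25.3 tcp [ 0.4842 -0.2453  0.0802] yaw 5.24 tilt 0.05 F [ 0.1  0.8 -2.1] w 0.169 g 63.0
[(array([6. , 4.4]), np.int32(121)), (array([305.2,  25.3]), np.int32(2483)), (array([249.9,  25.2]), np.int32(56)), (array([371.3,  36.4]), np.int32(265)), (array([322.2,  71.3]), np.int32(50)), (array([294. ,  69.7]), np.int32(23)), (array([322.5, 214.5]), np.int32(885)), (array([319. , 279.8]), np.int32(4305))]
```

View pics/w10.png

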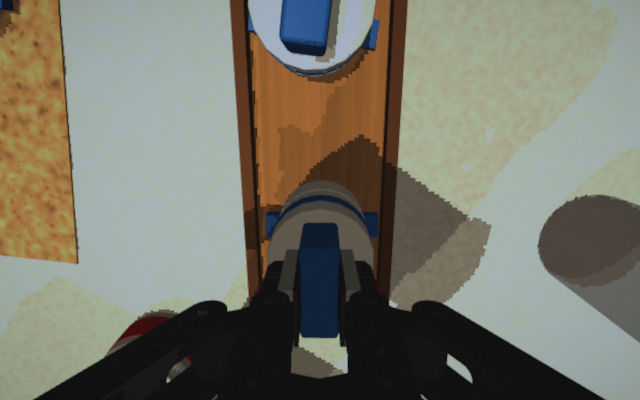

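Request:
jog_arm:
  deltas: [-0.006, 0, 0.001, 0, 0, 0, -1, -0.012, 0, 0.001, 0, 0, 0, -1, -0.014, 0, 0.001, 0, 0, 0, -1, -0.014, 0, 0.001, 0, 0, 0, -1]

```text
time: 25.7
tool_pos: [0.47, -0.2464, 0.0788]
tcp_rot: [-3.138, -0.144, 0.0]
wrist_force: [-1.4, 0.6, -2.7]
width: 0.169
grip_force: 63.1
```

Request:
jog_arm:
  deltas: [-0.002, 0, 0, 0, 0, 0, -1, -0.002, 0, 0, 0, 0, 0, -1]

```text
time: 25.9
tool_pos: [0.4684, -0.2466, 0.0789]
tcp_rot: [-3.138, -0.144, 0.0]
wrist_force: [0.1, 0.3, -2.6]
width: 0.169
grip_force: 63.1
```

Request:
jog_arm:
  deltas: [-0.002, 0, 0, 0, 0, 0, -1, -0.002, 0, 0, 0, 0, 0, -1]

```text
time: 26.1
tool_pos: [0.4663, -0.2468, 0.0788]
tcp_rot: [-3.138, -0.144, 0.0]
wrist_force: [0.4, 0.7, -3.1]
width: 0.171
grip_force: 63.1
```

Run:
```python
from h import *
where(); lanepos()
```

```text
t 26.1 tcp [ 0.4663 -0.2468  0.0788] yaw 5.27 tilt 0.01 F [ 0.4  0.7 -3.1] w 0.171 g 63.1
lane s 0.4417 n -0.2884 Fs 0.5 Fn 0.6 Tq [ 0.03 -0.01  0.01]
```

Continue stepping until it touches the stop.

Request:
jog_arm:
  deltas: [-0.0015, 0, 0, 0, 0, 0, -1, -0.0015, 0, 0, 0, 0, 0, -1]

```text
time: 26.3
tool_pos: [0.4651, -0.247, 0.079]
tcp_rot: [3.138, 0.144, 0.001]
wrist_force: [0.8, 0.3, -2.1]
width: 0.17
grip_force: 63.1
```

Request:
jog_arm:
  deltas: [-0.0015, 0, 0, 0, 0, 0, -1, -0.0015, 0, 0, 0, 0, 0, -1]

```text
time: 26.5
tool_pos: [0.4644, -0.2471, 0.0792]
tcp_rot: [3.138, 0.144, 0.004]
wrist_force: [2.5, 0.9, -3.6]
width: 0.172
grip_force: 62.9
```

Request:
jog_arm:
  deltas: [-0.0015, 0, 0, 0, 0, 0, -1, -0.0015, 0, 0, 0, 0, 0, -1]

```text
time: 26.7
tool_pos: [0.4637, -0.2475, 0.0795]
tcp_rot: [3.137, 0.144, 0.006]
wrist_force: [5.4, 1.4, -2.6]
width: 0.173
grip_force: 62.6
```

Run:
```python
from h import *
where(); lanepos()
```

```text
t 26.7 tcp [ 0.4637 -0.2475  0.0795] yaw 5.24 tilt 0.22 F [ 5.4  1.4 -2.6] w 0.173 g 62.6
lane s 0.4391 n -0.2889 Fs 5.5 Fn 0.9 Tq [ 0.23 -1.38 -0.03]
```

Request:
jog_arm:
  deltas: [0.0012, 0, 0.001, 0, 0, 0, -1, 0.0012, 0, 0.0025, 0, 0, 0, -1, 0.0012, 0, 0.0025, 0, 0, 0, -1]

```text
time: 27.0
tool_pos: [0.4642, -0.2477, 0.0771]
tcp_rot: [3.137, 0.144, 0.003]
wrist_force: [4.9, -0.8, 0.9]
width: 0.17
grip_force: 63.2
```

Request:
jog_arm:
  deltas: [0, 0, 0, 0, 0, 0, 0, 0, 0, 0, 0, 0, 0, 0, 0, 0, 0, 0, 0, 0, 0, 0, 0, -0.03, 0, 0, 0, 0, 0, 0, -0.07, 0, 0, 0, 0, 0, 0, -0.11, 0, 0, 0, 0, 0, 0, -0.11, 0, 0, 0, 0, 0, 0, -0.11, 0, 0, 0, 0]

```text
time: 27.8
tool_pos: [0.4635, -0.2476, 0.1876]
tcp_rot: [3.137, 0.144, 0.003]
wrist_force: [-0.3, 0.3, -0.2]
width: 0.499
grip_force: 0.0
```

Run:
```python
from h import *
where(); c=snap("w11"); where(); lanepos()
for b in masks(c,(100,120,40),(125,255,255),150): print(b[0].round(1),b[1])
for s in(.4375,.568): 
    x,y=lane(s); q=finpose(c,proj(c,[x,y,.104]),.104,r=50)[0]; print("s,n",(q[:2]@U).round(4),(q[:2]@N).round(4))
```

```text
t 27.8 tcp [ 0.4635 -0.2476  0.1876] yaw 5.26 tilt 0.13 F [-0.3  0.3 -0.2] w 0.499 g 0.0
t 27.85 tcp [ 0.4625 -0.247   0.186 ] yaw 5.26 tilt 0.05 F [ 0.3 -0.1 -0.1] w 0.5 g 0.0
lane s 0.438 n -0.2882 Fs 0.3 Fn -0.1 Tq [0.02 0.02 0.01]
[311.   16.8] 913
[351.3  30.5] 171
[ 57. 131.] 156
[320.5 204.1] 1277
fin [320.5 205.8] ctr [ 0.4646 -0.2498  0.104 ] yaw 5.3 len 0.0393 wid 0.0147
s,n 0.4397 -0.2912
fin [311.   16.7] ctr [ 0.5906 -0.2337  0.104 ] yaw -2.1 len 0.0192 wid 0.0157
s,n 0.5667 -0.2867
```

Request:
jog_arm:
  deltas: [0.045, -0.0015, 0, 0, 0, 7, 0, 0.09, -0.0015, 0, 0, 0, 7, 0, 0.1295, -0.0015, 0.01, 0, 0, 7, 0, 0.1295, -0.0015, 0.04, 0, 0, 7, 0, 0.1295, -0.0015, 0.08, 0, 0, 7, 0, 0.1295, -0.0015, 0.105, 0, 0, 7, 0, 0.1295, -0.0015, 0.1115, 0, 0, 7, 0, 0.1295, -0.0015, 0.1115, 0, 0, 7, 0]

```text
time: 28.65
tool_pos: [0.5896, -0.2328, 0.0717]
tcp_rot: [-3.139, 0.047, 0.009]
wrist_force: [-0.2, 0.0, -0.1]
width: 0.5
grip_force: 0.0
```

Request:
jog_arm:
  deltas: [0, 0, 0, 0, 0, 0, -1, 0, 0, 0, 0, 0, 0, -1, 0, 0, 0, 0, 0, 0, -1, 0, 0, 0, 0, 0, 0, -1, 0, 0, -0.004, 0, 0, 0, -1, 0, 0, -0.004, 0, 0, 0, -1]

```text
time: 29.25
tool_pos: [0.5921, -0.2338, 0.0795]
tcp_rot: [3.141, -0.048, 0.001]
wrist_force: [-0.4, 0.5, -2.5]
width: 0.17
grip_force: 61.9
```

Run:
```python
from h import *
where(); lanepos(); x,y=lane(.508,-.2889); plan(x,y,.081,5.25)
```

```text
t 29.25 tcp [ 0.5921 -0.2338  0.0795] yaw -1.74 tilt 0.03 F [-0.4  0.5 -2.5] w 0.17 g 61.9
lane s 0.5682 n -0.287 Fs -0.3 Fn 0.6 Tq [0.03 0.02 0.04]
plan [np.float64(0.5323007500000001), np.float64(-0.24120462), 0.081, 5.25] -> d [-0.0595, 0.0092, -0.0016] turn [0.02, -0.03, -6.99] q6-> 60.0
```

Request:
jog_arm:
  deltas: [-0.03, 0.0045, 0, 0, 0, -5, -1, -0.0575, 0.009, 0, 0, 0, -7, -1, -0.0575, 0.009, 0, 0, 0, -7, -1, -0.0575, 0.009, 0, 0, 0, -7, -1]

```text
time: 29.65
tool_pos: [0.5336, -0.241, 0.0786]
tcp_rot: [-3.138, -0.142, 0.0]
wrist_force: [1.0, -0.8, -2.9]
width: 0.171
grip_force: 61.9
```

Request:
jog_arm:
  deltas: [-0.005, 0, 0.001, 0, 0, 0, -1, -0.012, 0, 0.001, 0, 0, 0, -1, -0.014, 0, 0.001, 0, 0, 0, -1, -0.014, 0, 0.001, 0, 0, 0, -1]

```text
time: 30.05
tool_pos: [0.5201, -0.2422, 0.0778]
tcp_rot: [-3.138, -0.144, 0.0]
wrist_force: [-0.6, -0.7, -2.2]
width: 0.168
grip_force: 61.9
```

Request:
jog_arm:
  deltas: [-0.0015, 0, 0, 0, 0, 0, -1, -0.0015, 0, 0, 0, 0, 0, -1]

```text
time: 30.25
tool_pos: [0.5188, -0.2424, 0.0779]
tcp_rot: [3.138, 0.144, 0.0]
wrist_force: [-0.2, -0.4, -1.5]
width: 0.169
grip_force: 61.9
```

Request:
jog_arm:
  deltas: [-0.0015, 0, 0, 0, 0, 0, -1, -0.0015, 0, 0, 0, 0, 0, -1]

```text
time: 30.45
tool_pos: [0.5172, -0.2425, 0.0779]
tcp_rot: [-3.138, -0.144, 0.0]
wrist_force: [0.6, 0.1, -2.2]
width: 0.17
grip_force: 61.9
```

Run:
```python
from h import *
where(); lanepos()
```

```text
t 30.45 tcp [ 0.5172 -0.2425  0.0779] yaw 5.27 tilt 0.01 F [ 0.6  0.1 -2.2] w 0.17 g 61.9
lane s 0.4928 n -0.2888 Fs 0.6 Fn 0.0 Tq [ 0.05  0.04 -0.01]
```

Request:
jog_arm:
  deltas: [-0.001, 0, 0, 0, 0, 0, -1, -0.001, 0, 0, 0, 0, 0, -1]

```text
time: 30.65
tool_pos: [0.5163, -0.2427, 0.0779]
tcp_rot: [3.138, 0.144, 0.0]
wrist_force: [-0.1, 0.2, -2.8]
width: 0.164
grip_force: 61.9
```

Request:
jog_arm:
  deltas: [-0.001, 0, 0, 0, 0, 0, -1, -0.001, 0, 0, 0, 0, 0, -1]

```text
time: 30.85
tool_pos: [0.516, -0.2429, 0.0782]
tcp_rot: [3.138, 0.144, 0.002]
wrist_force: [1.8, -0.8, -1.4]
width: 0.173
grip_force: 61.9
```

Request:
jog_arm:
  deltas: [-0.001, 0, 0, 0, 0, 0, -1, -0.001, 0, 0, 0, 0, 0, -1]

```text
time: 31.05
tool_pos: [0.5156, -0.2431, 0.0786]
tcp_rot: [3.137, 0.144, 0.004]
wrist_force: [4.7, -0.2, -1.2]
width: 0.172
grip_force: 62.0
```

Request:
jog_arm:
  deltas: [-0.001, 0, 0, 0, 0, 0, -1, -0.001, 0, 0, 0, 0, 0, -1]

```text
time: 31.25
tool_pos: [0.5152, -0.2434, 0.0789]
tcp_rot: [3.137, 0.144, 0.007]
wrist_force: [5.8, 0.9, -0.8]
width: 0.17
grip_force: 62.0
```

Run:
```python
from h import *
where(); lanepos()
```

```text
t 31.25 tcp [ 0.5152 -0.2434  0.0789] yaw 5.25 tilt 0.25 F [ 5.8  0.9 -0.8] w 0.17 g 62.0
lane s 0.4908 n -0.2895 Fs 5.8 Fn 0.4 Tq [ 0.14 -1.28  0.03]
```

Request:
jog_arm:
  deltas: [0.0015, 0, 0.001, 0, 0, 0, -1, 0.0018, 0, 0.002, 0, 0, 0, -1, 0.0018, 0, 0.002, 0, 0, 0, -1, 0.0018, 0, 0.002, 0, 0, 0, 0, 0.0018, 0, 0.002, 0, 0, 0, 0, 0.0018, 0, 0.002, 0, 0, 0, 0]

```text
time: 31.85
tool_pos: [0.5137, -0.2425, 0.075]
tcp_rot: [-3.137, -0.144, 0.004]
wrist_force: [-0.1, -0.3, 0.0]
width: 0.5
grip_force: 0.0
```

Request:
jog_arm:
  deltas: [0, 0, -0.03, 0, 0, 0, 0, 0, 0, -0.07, 0, 0, 0, 0, 0, 0, -0.11, 0, 0, 0, 0, 0.01, -0.05, -0.15, 0, 0, 0, 0, 0.02, -0.09, -0.17, 0, 0, 0, 0, 0.03, -0.135, -0.19, 0, 0, 0, 0, 0.04, -0.18, -0.19, 0, 0, 0, 0, 0.05, -0.22, -0.19, 0, 0, 0, 0]

```text
time: 32.65
tool_pos: [0.5448, -0.0176, 0.2673]
tcp_rot: [3.138, 0.143, 0.003]
wrist_force: [1.7, -0.1, 0.7]
width: 0.5
grip_force: 0.0
```

Request:
jog_arm:
  deltas: [0, -0.013, 0, 0, 0, 0, 0, 0, -0.013, 0, 0, 0, 0, 0, 0, -0.013, 0, 0, 0, 0, 0, 0, -0.013, 0, 0, 0, 0, 0, 0, -0.013, 0, 0, 0, 0, 0]

```text
time: 33.15
tool_pos: [0.5433, -0.0077, 0.2656]
tcp_rot: [3.138, 0.141, -0.001]
wrist_force: [-0.6, 0.3, 0.2]
width: 0.499
grip_force: 0.0
```

Run:
```python
from h import *
where(); c=snap("w12"); where()
for b in masks(c,(100,120,40),(125,255,255),150): print(b[0].round(1),b[1],end=" "); finpose(c,b[0],.092,r=35)
```

```text
t 33.15 tcp [ 0.5433 -0.0077  0.2656] yaw 5.14 tilt 0.04 F [-0.6  0.3  0.2] w 0.499 g 0.0
t 33.2 tcp [ 0.5434 -0.0076  0.2657] yaw 5.14 tilt 0.03 F [-0.2  0.7 -0.2] w 0.502 g 0.0
[ 66.6 114.7] 1687 fin [ 67.5 113. ] ctr [0.5696 0.2174 0.092 ] yaw 5.7 len 0.0624 wid 0.0315
[13.4 85.5] 180 fin [ 4.3 80.3] ctr [0.6139 0.2777 0.092 ] yaw 43.9 len 0.012 wid 0.0074
[345.  123.3] 805 fin [345.1 123.2] ctr [ 0.5948 -0.0274  0.092 ] yaw -1.0 len 0.0386 wid 0.0165
[518.5 206.6] 218 fin [545.7 223.9] ctr [ 0.5207 -0.2278  0.092 ] yaw 15.3 len 0.0362 wid 0.0146
[285.6 228.3] 712 fin [285.6 228.3] ctr [0.4873 0.019  0.092 ] yaw -2.7 len 0.047 wid 0.0157
[556.4 227.6] 1456 fin [556.4 227.6] ctr [ 0.5109 -0.2415  0.092 ] yaw 6.2 len 0.0463 wid 0.0363
[511.4 251.5] 176 fin [539.  270.3] ctr [ 0.4721 -0.2345  0.092 ] yaw 15.0 len 0.0358 wid 0.0142
[549.  275.7] 1338 fin [549.  275.7] ctr [ 0.4581 -0.2483  0.092 ] yaw 5.3 len 0.05 wid 0.0365
```

View pics/w12.png

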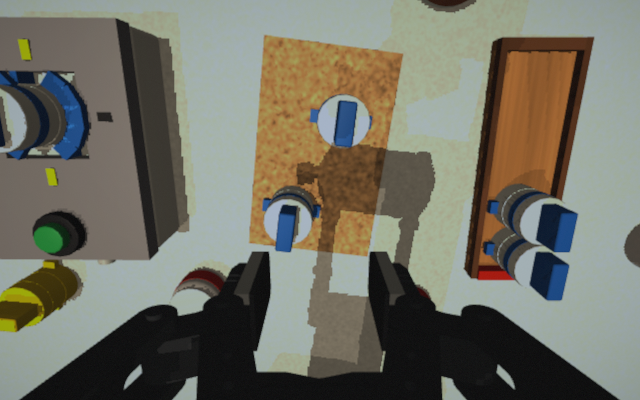

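Mat cartridges are at (345,123) and (286,228), well clear of everything. b and c stand close together by the red stop.

Request:
jog_arm:
  deltas: [0.025, 0.012, 0.02, 0, 0, 6, 0, 0.0494, 0.0243, 0.06, 0, 0, 6, 0, 0.0494, 0.0243, 0.1, 0, 0, 6, 0, 0.0494, 0.0243, 0.14, 0, 0, 6, 0, 0.0494, 0.0243, 0.175, 0, 0, 6, 0, 0.0494, 0.0243, 0.195, 0, 0, 6, 0, 0.0494, 0.0243, 0.203, 0, 0, 6, 0, 0.0494, 0.0243, 0.203, 0, 0, 6, 0]

```text
time: 34.0
tool_pos: [0.594, -0.0265, 0.0616]
tcp_rot: [-3.141, 0.022, 0.004]
wrist_force: [-0.1, -0.3, 0.9]
width: 0.502
grip_force: 0.0
```

Request:
jog_arm:
  deltas: [0, 0, 0, 0, 0, 0, -1, 0, 0, 0, 0, 0, 0, -1, 0, 0, 0, 0, 0, 0, -1, 0, 0, 0, 0, 0, 0, -1, 0, 0, -0.02, 0, 0, 0, -1, 0, 0, -0.06, 0, 0, 0, -1, 0, 0, -0.1, 0, 0, 0, -1, 0, 0, -0.1, 0, 0, 0, -1]

```text
time: 34.8
tool_pos: [0.5993, -0.0259, 0.1699]
tcp_rot: [3.141, -0.02, 0.019]
wrist_force: [1.3, -0.7, -1.5]
width: 0.175
grip_force: 60.0
```

Run:
```python
from h import *
where(); x,y=lane(.565,-.2890); plan(x,y,.165,5.25); plan(x,y,.080,5.25)
```

```text
t 34.8 tcp [ 0.5993 -0.0259  0.1699] yaw -0.73 tilt 0.68 F [ 1.3 -0.7 -1.5] w 0.175 g 60.0
plan [np.float64(0.5890704999999999), np.float64(-0.23608869999999998), 0.165, 5.25] -> d [-0.0077, 0.2103, 0.0049] turn [0.06, -0.68, -5.98] q6-> 63.0
plan [np.float64(0.5890704999999999), np.float64(-0.23608869999999998), 0.08, 5.25] -> d [-0.0087, 0.2102, 0.0899] turn [0.06, -0.68, -5.98] q6-> 63.0
```

Request:
jog_arm:
  deltas: [-0.001, 0.045, 0, 0, 0, -6, -1, -0.002, 0.09, 0, 0, 0, -6, -1, -0.002, 0.135, 0, 0, 0, -6, -1, -0.003, 0.18, 0, 0, 0, -6, -1, -0.003, 0.209, 0, 0, 0, -6, -1, -0.003, 0.209, 0, 0, 0, -6, -1, -0.003, 0.209, 0.03, 0, 0, -6, -1, -0.003, 0.209, 0.03, 0, 0, -6, -1]

```text
time: 35.6
tool_pos: [0.5852, -0.2326, 0.1274]
tcp_rot: [-3.133, -0.143, 0.014]
wrist_force: [-1.3, 0.7, -3.3]
width: 0.175
grip_force: 60.0
```

Request:
jog_arm:
  deltas: [0, 0, 0, 0, 0, 0, -1, 0, 0, 0, 0, 0, 0, -1]

```text
time: 35.8
tool_pos: [0.5896, -0.2341, 0.1334]
tcp_rot: [-3.138, -0.146, -0.0]
wrist_force: [0.0, 0.2, -2.6]
width: 0.171
grip_force: 60.0
```

Run:
```python
from h import *
where(); lanepos(); x,y=lane(.562,-.2890); plan(x,y,.080,5.25)
```

```text
t 35.8 tcp [ 0.5896 -0.2341  0.1334] yaw 5.32 tilt 0.02 F [ 0.   0.2 -2.6] w 0.171 g 60.0
lane s 0.5657 n -0.287 Fs 0.0 Fn 0.2 Tq [-0.03  0.01  0.02]
plan [np.float64(0.5860831), np.float64(-0.2363632), 0.08, 5.25] -> d [-0.0037, 0.002, 0.0533] turn [-0.0, -0.02, 0.07] q6-> 63.0
```

Request:
jog_arm:
  deltas: [-0.003, 0.002, 0.02, 0, 0, 0, -1, -0.003, 0.002, 0.04, 0, 0, 0, -1, -0.003, 0.002, 0.05, 0, 0, 0, -1, -0.003, 0.002, 0.053, 0, 0, 0, -1, -0.003, 0.002, 0.053, 0, 0, 0, -1]

```text
time: 36.3
tool_pos: [0.5868, -0.2369, 0.0802]
tcp_rot: [3.138, 0.145, 0.0]
wrist_force: [-0.6, 0.1, -1.4]
width: 0.167
grip_force: 60.0
```

Request:
jog_arm:
  deltas: [-0.004, 0, 0.001, 0, 0, 0, -1, -0.008, 0, 0.001, 0, 0, 0, -1, -0.012, 0, 0.001, 0, 0, 0, -1, -0.012, 0, 0.001, 0, 0, 0, -1]

```text
time: 36.7
tool_pos: [0.5739, -0.2383, 0.0793]
tcp_rot: [3.138, 0.144, 0.0]
wrist_force: [-0.4, -0.4, -2.9]
width: 0.172
grip_force: 60.0
```

Request:
jog_arm:
  deltas: [-0.002, 0, 0, 0, 0, 0, -1, -0.002, 0, 0, 0, 0, 0, -1]

```text
time: 36.9
tool_pos: [0.5723, -0.2384, 0.079]
tcp_rot: [3.138, 0.144, 0.0]
wrist_force: [0.2, 0.2, -2.3]
width: 0.171
grip_force: 60.0
```

Request:
jog_arm:
  deltas: [-0.002, 0, 0, 0, 0, 0, -1, -0.002, 0, 0, 0, 0, 0, -1]

```text
time: 37.1
tool_pos: [0.5703, -0.2385, 0.0788]
tcp_rot: [-3.138, -0.144, 0.0]
wrist_force: [-0.1, -0.7, -2.5]
width: 0.168
grip_force: 60.0
```

Run:
```python
from h import *
where(); lanepos()
```

```text
t 37.1 tcp [ 0.5703 -0.2385  0.0788] yaw 5.26 tilt 0.02 F [-0.1 -0.7 -2.5] w 0.168 g 60.0
lane s 0.5461 n -0.2897 Fs -0.1 Fn -0.7 Tq [ 0.03  0.02 -0.04]
```

Request:
jog_arm:
  deltas: [-0.0015, 0, 0, 0, 0, 0, -1, -0.0015, 0, 0, 0, 0, 0, -1]

```text
time: 37.3
tool_pos: [0.5688, -0.2386, 0.0788]
tcp_rot: [-3.138, -0.144, 0.0]
wrist_force: [-0.5, 0.5, -3.9]
width: 0.173
grip_force: 60.0
```

Request:
jog_arm:
  deltas: [-0.0015, 0, 0, 0, 0, 0, -1, -0.0015, 0, 0, 0, 0, 0, -1]

```text
time: 37.5
tool_pos: [0.5683, -0.2389, 0.0791]
tcp_rot: [3.138, 0.144, 0.003]
wrist_force: [1.6, 1.1, -3.0]
width: 0.167
grip_force: 60.1
```

Request:
jog_arm:
  deltas: [-0.0015, 0, 0, 0, 0, 0, -1, -0.0015, 0, 0, 0, 0, 0, -1]

```text
time: 37.7
tool_pos: [0.5678, -0.2392, 0.0798]
tcp_rot: [3.137, 0.144, 0.006]
wrist_force: [5.9, 0.4, -2.8]
width: 0.171
grip_force: 60.1
```

Run:
```python
from h import *
where(); lanepos()
```

```text
t 37.7 tcp [ 0.5678 -0.2392  0.0798] yaw 5.25 tilt 0.23 F [ 5.9  0.4 -2.8] w 0.171 g 60.1
lane s 0.5436 n -0.2902 Fs 5.9 Fn -0.2 Tq [ 0.15 -1.15 -0.06]
```

Request:
jog_arm:
  deltas: [0.0015, 0, 0.001, 0, 0, 0, -1, 0.0018, 0, 0.0025, 0, 0, 0, -1, 0.0018, 0, 0.0025, 0, 0, 0, -1, 0.0018, 0, 0.0025, 0, 0, 0, 0, 0.0018, 0, 0.0025, 0, 0, 0, 0, 0.0018, 0, 0.0025, 0, 0, 0, 0]

```text
time: 38.3
tool_pos: [0.5669, -0.2386, 0.0759]
tcp_rot: [-3.138, -0.144, 0.003]
wrist_force: [-0.2, 0.4, -0.4]
width: 0.5
grip_force: 0.0
```

Request:
jog_arm:
  deltas: [0, 0, -0.03, 0, 0, 0, 0, 0, 0, -0.07, 0, 0, 0, 0, 0, 0, -0.11, 0, 0, 0, 0, -0.01, -0.04, -0.14, 0, 0, 0, 0, -0.03, -0.08, -0.16, 0, 0, 0, 0, -0.04, -0.12, -0.17, 0, 0, 0, 0, -0.055, -0.16, -0.17, 0, 0, 0, 0, -0.065, -0.2, -0.17, 0, 0, 0, 0]

```text
time: 39.1
tool_pos: [0.4835, -0.0445, 0.2469]
tcp_rot: [3.138, 0.143, 0.001]
wrist_force: [0.8, -0.7, 0.4]
width: 0.501
grip_force: 0.0
```

Request:
jog_arm:
  deltas: [-0.005, -0.034, 0, 0, 0, 3, 0, -0.01, -0.067, 0, 0, 0, 7, 0, -0.01, -0.067, 0, 0, 0, 7, 0, -0.01, -0.067, 0, 0, 0, 7, 0, -0.01, -0.067, 0, 0, 0, 7, 0, -0.01, -0.067, 0, 0, 0, 7, 0]

```text
time: 39.7
tool_pos: [0.4688, 0.0192, 0.2463]
tcp_rot: [3.141, -0.049, -0.001]
wrist_force: [0.0, 0.1, 0.2]
width: 0.499
grip_force: 0.0
```

Run:
```python
from h import *
where(); c=snap("w13"); where()
for b in masks(c,(100,120,40),(125,255,255),500,(200,0,420,300)): print(b[0].round(1),b[1],end=" "); finpose(c,b[0],.092,r=45)
plan(.4873,.019,.0615,-1.7)
```

```text
t 39.7 tcp [0.4688 0.0192 0.2463] yaw -1.8 tilt 0.03 F [0.  0.1 0.2] w 0.499 g 0.0
t 39.75 tcp [0.4689 0.0192 0.2462] yaw -1.81 tilt 0.03 F [ 0.2 -0.1 -0.2] w 0.498 g 0.0
[316.6 161.1] 821 fin [316.6 161.2] ctr [0.487  0.0196 0.092 ] yaw -1.9 len 0.0407 wid 0.0149
plan [0.4873, 0.019, 0.0615, -1.7] -> d [0.0185, -0.0004, 0.1847] turn [0.02, 0.02, -0.11] q6-> 94.0
```

Request:
jog_arm:
  deltas: [0.0185, -0.0004, 0.03, 0, 0, 0, 0, 0.0185, -0.0004, 0.07, 0, 0, 0, 0, 0.0185, -0.0004, 0.11, 0, 0, 0, 0, 0.0185, -0.0004, 0.15, 0, 0, 0, 0, 0.0185, -0.0004, 0.175, 0, 0, 0, 0, 0.0185, -0.0004, 0.1835, 0, 0, 0, 0, 0.0185, -0.0004, 0.1835, 0, 0, 0, 0]

```text
time: 40.45
tool_pos: [0.4861, 0.0195, 0.0616]
tcp_rot: [3.141, -0.049, -0.005]
wrist_force: [1.1, 0.2, 0.1]
width: 0.5
grip_force: 0.0
```

Request:
jog_arm:
  deltas: [0, 0, 0, 0, 0, 0, -1, 0, 0, 0, 0, 0, 0, -1, 0, 0, 0, 0, 0, 0, -1, 0, 0, 0, 0, 0, 0, -1, 0, 0, -0.02, 0, 0, 0, -1, 0, 0, -0.06, 0, 0, 0, -1, 0, 0, -0.1, 0, 0, 0, -1, 0, 0, -0.13, 0, 0, 0, -1]

```text
time: 41.25
tool_pos: [0.4875, 0.0201, 0.1953]
tcp_rot: [3.141, -0.047, 0.003]
wrist_force: [1.1, 0.5, -1.7]
width: 0.17
grip_force: 59.6
```

Request:
jog_arm:
  deltas: [0.025, 0.035, 0, 0, 0, 0, -1, 0.05, 0.075, 0, 0, 0, -3, -1, 0.075, 0.115, 0, 0, 0, -7, -1, 0.1, 0.155, 0, 0, 0, -7, -1, 0.125, 0.195, 0, 0, 0, -7, -1, 0.155, 0.235, 0, 0, 0, -7, -1, 0.161, 0.246, 0, 0, 0, -7, -1, 0.161, 0.246, 0, 0, 0, -7, -1]

```text
time: 42.05
tool_pos: [0.6407, -0.2325, 0.1918]
tcp_rot: [-3.138, -0.141, 0.002]
wrist_force: [-0.9, 0.2, -1.6]
width: 0.172
grip_force: 59.6
```

Request:
jog_arm:
  deltas: [0, 0, 0.03, 0, 0, 0, -1, 0, 0, 0.06, 0, 0, 0, -1, 0, 0, 0.06, 0, 0, 0, -1, 0, 0, 0.06, 0, 0, 0, -1]

```text
time: 42.45
tool_pos: [0.6393, -0.229, 0.1323]
tcp_rot: [-3.137, -0.146, 0.004]
wrist_force: [-0.1, 0.4, -1.8]
width: 0.169
grip_force: 59.6
```

Run:
```python
from h import *
where(); lanepos(); x,y=lane(.614,-.2893); plan(x,y,.080,5.25)
```

```text
t 42.45 tcp [ 0.6393 -0.229   0.1323] yaw 5.33 tilt 0.17 F [-0.1  0.4 -1.8] w 0.169 g 59.6
lane s 0.6157 n -0.2865 Fs -0.0 Fn 0.4 Tq [ 0.02 -0.03 -0.01]
plan [np.float64(0.63789215), np.float64(-0.23190394000000003), 0.08, 5.25] -> d [-0.0015, 0.0029, 0.0523] turn [-0.09, 0.15, 0.08] q6-> 65.0
```

Request:
jog_arm:
  deltas: [-0.0015, 0.0023, 0.02, 0, 0, 0, -1, -0.0015, 0.0023, 0.04, 0, 0, 0, -1, -0.0015, 0.0023, 0.05, 0, 0, 0, -1, -0.0015, 0.0023, 0.053, 0, 0, 0, -1, -0.0015, 0.0023, 0.053, 0, 0, 0, -1]

```text
time: 42.95
tool_pos: [0.6398, -0.233, 0.0808]
tcp_rot: [3.138, 0.145, 0.001]
wrist_force: [-1.2, 0.1, -1.5]
width: 0.174
grip_force: 59.6
```

Request:
jog_arm:
  deltas: [-0.004, 0, 0, 0, 0, 0, -1, -0.008, 0, 0, 0, 0, 0, -1, -0.011, 0, 0, 0, 0, 0, -1, -0.011, 0, 0, 0, 0, 0, -1]

```text
time: 43.35
tool_pos: [0.6279, -0.2343, 0.0803]
tcp_rot: [3.138, 0.144, 0.0]
wrist_force: [0.5, 0.7, -1.1]
width: 0.171
grip_force: 59.6
```

Request:
jog_arm:
  deltas: [-0.002, 0, 0, 0, 0, 0, -1, -0.002, 0, 0, 0, 0, 0, -1]

```text
time: 43.55
tool_pos: [0.6262, -0.2344, 0.0799]
tcp_rot: [-3.138, -0.144, 0.0]
wrist_force: [-0.4, -0.0, -1.4]
width: 0.168
grip_force: 59.6
```

Request:
jog_arm:
  deltas: [-0.002, 0, 0, 0, 0, 0, -1, -0.002, 0, 0, 0, 0, 0, -1]

```text
time: 43.75
tool_pos: [0.6242, -0.2345, 0.0798]
tcp_rot: [-3.138, -0.144, 0.001]
wrist_force: [0.8, -0.8, -2.1]
width: 0.167
grip_force: 59.6
```

Run:
```python
from h import *
where(); lanepos()
```

```text
t 43.75 tcp [ 0.6242 -0.2345  0.0798] yaw 5.26 tilt 0.02 F [ 0.8 -0.8 -2.1] w 0.167 g 59.6
lane s 0.6001 n -0.2906 Fs 0.8 Fn -0.9 Tq [-0.01 -0.01  0.02]
```

Request:
jog_arm:
  deltas: [-0.0015, 0, 0, 0, 0, 0, -1, -0.0015, 0, 0, 0, 0, 0, -1]

```text
time: 43.95
tool_pos: [0.6227, -0.2346, 0.0798]
tcp_rot: [-3.138, -0.144, 0.0]
wrist_force: [-0.6, 1.0, -2.0]
width: 0.176
grip_force: 59.6
```

Request:
jog_arm:
  deltas: [-0.0015, 0, 0, 0, 0, 0, -1, -0.0015, 0, 0, 0, 0, 0, -1]

```text
time: 44.15
tool_pos: [0.6215, -0.2348, 0.0799]
tcp_rot: [3.138, 0.144, 0.0]
wrist_force: [0.7, -0.1, -1.7]
width: 0.169
grip_force: 59.7
```

Request:
jog_arm:
  deltas: [-0.0015, 0, 0, 0, 0, 0, -1, -0.0015, 0, 0, 0, 0, 0, -1]

```text
time: 44.35
tool_pos: [0.621, -0.235, 0.0803]
tcp_rot: [3.138, 0.144, 0.004]
wrist_force: [3.7, 0.8, -3.3]
width: 0.175
grip_force: 59.6
```

Run:
```python
from h import *
where(); lanepos()
```

```text
t 44.35 tcp [ 0.621  -0.235   0.0803] yaw 5.26 tilt 0.14 F [ 3.7  0.8 -3.3] w 0.175 g 59.6
lane s 0.5969 n -0.2908 Fs 3.8 Fn 0.5 Tq [ 0.04 -0.78 -0.04]
```

Request:
jog_arm:
  deltas: [0.001, 0, 0.001, 0, 0, 0, -1, 0.001, 0, 0.003, 0, 0, 0, -1, 0.001, 0, 0.003, 0, 0, 0, -1, 0.001, 0, 0.003, 0, 0, 0, 0, 0.001, 0, 0.003, 0, 0, 0, 0, 0.001, 0, 0.003, 0, 0, 0, 0]

```text
time: 44.95
tool_pos: [0.6205, -0.2348, 0.0768]
tcp_rot: [-3.138, -0.144, 0.001]
wrist_force: [-0.3, 0.6, -0.2]
width: 0.496
grip_force: 0.0
```

Request:
jog_arm:
  deltas: [0, 0, -0.03, 0, 0, 0, 0, 0, 0, -0.07, 0, 0, 0, 0, 0, 0, -0.11, 0, 0, 0, 0, -0.03, 0, -0.15, 0, 0, 0, 0, -0.07, 0, -0.18, 0, 0, 0, 0, -0.1, 0, -0.19, 0, 0, 0, 0, -0.1, 0, -0.19, 0, 0, 0, 0, -0.1, 0, -0.19, 0, 0, 0, 0]

```text
time: 45.75
tool_pos: [0.5211, -0.2442, 0.2675]
tcp_rot: [3.138, 0.143, 0.002]
wrist_force: [-0.3, 0.1, 0.3]
width: 0.502
grip_force: 0.0
```

Run:
```python
from h import *
where(); c=snap("w14"); where(); 
for s in(.438,.49,.542,.595): 
    x,y=lane(s); q,yw=finpose(c,proj(c,[x,y,.104]),.104,r=22,show=False); print("s,n",(q[:2]@U).round(4),(q[:2]@N).round(4),"yaw",round(yw,1))
t=read_camera("top"); s=read_camera("side"); o=np.zeros((600,800,3),np.uint8); o[:250,:400]=cv2.resize(c["color"],(400,250)); o[:250,400:]=cv2.resize(s["color"],(400,250)); o[250:,:]=cv2.resize(t["color"][150:290,160:480],(800,350)); cv2.imwrite("pics/fin.png",o)
```

```text
t 45.75 tcp [ 0.5211 -0.2442  0.2675] yaw 5.21 tilt 0.09 F [-0.3  0.1  0.3] w 0.502 g 0.0
t 45.8 tcp [ 0.5214 -0.2439  0.2665] yaw 5.25 tilt 0.02 F [-0.4 -1.  -0.5] w 0.497 g 0.0
s,n 0.4397 -0.2915 yaw 5.2
s,n 0.4909 -0.2898 yaw 5.1
s,n 0.5441 -0.2917 yaw 5.2
s,n 0.599 -0.2913 yaw 5.1
```

View pics/fin.png

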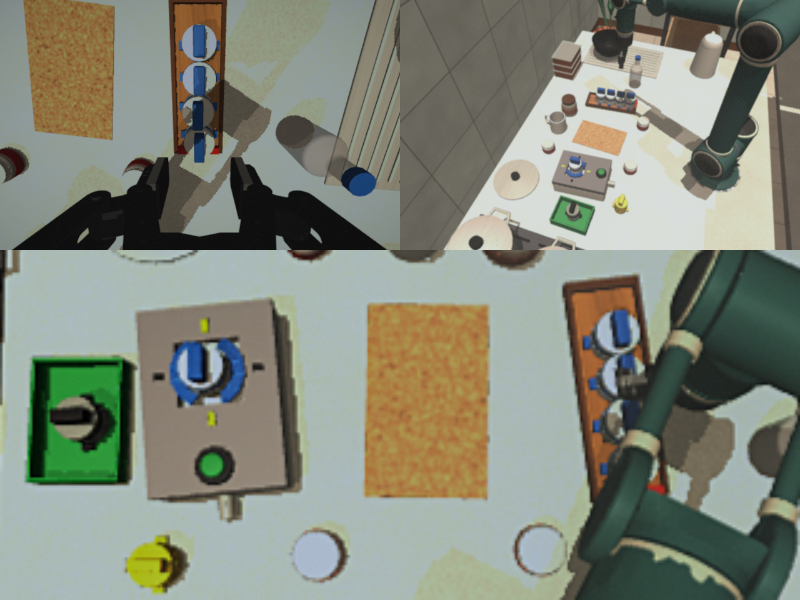

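The final picture shows the spent cartridge standing in the tray, the new one locked with its fin along the unit's x, and an empty mat. Four cartridges stand in the rack at about 52–55 mm pitch, within 1–2 mm of the lane's middle.

```bash
python3 -c "
from workcell import finish_job
print(finish_job())"
```

```text
the job is handed in; nothing more can be done
None
```

The job is handed in at about 46 s of robot time, with no verdict returned: the spent cartridge is in the green tray, the oldest spare is locked in the socket, the button was then pressed fully, and the other two old and both new cartridges stand close up to the red stop.

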